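# Hang the rinsed paint palette on the drying rack

### The arm

A 6-joint arm with a two-finger parallel gripper is mounted at the origin on the work surface. World frame = base frame: x ahead of the robot, y to its left, z up, the work surface at z = 0. Lengths are in mm, angles in rad, forces in N, time in s.
With the tool pointing down it reaches from about 350 to 975 mm from the base axis. Payload 4.9 kg.
Tool frame: the origin (TCP) lies on the centre line of the jaws, within the pads' length; the fingertips stand 14 mm ahead of it and the grasp point (between the pads) lies 5 mm behind it; z points along the fingers, x is the direction in which the jaws open and shut, and the axes are right-handed (so a half turn about z gives the same grasp; the last joint's range is limited). The gripper opens to 85 mm and grips with 20 to 120 N. Pads are 22 mm wide; open, the fingers measure 114 mm over their backs; the gripper's body (76 mm by 85 mm) begins 54 mm behind the grasp point. The pads swing forward as they close: fully open they stand 13 mm farther back than shut.
Start: joints at [1.044, 0.053, 1.613, -0, 1.476, -0.119], TCP at [247.857, 573.732, 245.304] pointing down, gripper open.
Joint ranges: [-3.01, 3.01], [-1.01, 2.22], [0.06, 2.58], [-1.02, 4.17], [0.09, 2.62], [-3.14, 3.14]. Speed limits (rad/s): [2.57, 2.57, 3.14, 3.14, 3.14, 3.14].

### API

Orientations are given as a 3x3 rotation matrix whose columns are the frame's x, y, z axes.
In Python, from station import state, get_image, calibration, close_job, cut_out, pinpoint gives the robot as it stands. The module is installed in compiled form; this text tells all that it offers.
- The arm moves only by the tool step_arm, never from a script. Its argument "rows" is a list of rows, each a list of 3 entries, a list of its own where there are three numbers: the shift along the world's x, y, z in units of 40 cm (1.0 is 40 cm), then the turn, a rotation vector about the world's x, y, z in units of 90 degrees (1.0 is 90 degrees), then the opening, from 0 (shut) to 1 (fully open). A call has 1 to 12 rows; each row shifts and turns the commanded pose from where the row before left it; what a row does not reach is not made up. A row lasts 1/10 s, in which the tool goes at most 50 mm and 8.59 degrees, less where a joint would pass 70% of its speed; a pose out of reach is approached as far as the arm can. A call with a number of a shift or a turn outside -1 to 1 is refused whole. A call with a gripper value outside its range is refused whole. The fingers move at their own pace and stop on an object; "squeeze" is the grip in N (left out, the last holds). Time passes only in rows, so rows that do not move let the fingers close. It gives the time, the measured TCP pose, the force and the opening at its end, in the units of the state.
- state(): the state, without advancing time (a new reading comes with each control period).
- get_image(name): name is "scene" or "top"; returns the picture (480x640x3 uint8, red, green, blue); there is no depth.
- calibration(name): a dict with "camera_matrix" (3x3 intrinsics, pixels), "rvec" (rotation vector, rad) and "tvec" (3), from world to camera coordinates, as OpenCV has them. Camera axes: x right, y down, z forward; pixel columns grow to the right and rows downward; lengths in mm; the calibration is good to about 2 mm. A picture is of the moment at which its call begins. calibration takes no time and is no camera call.
- close_job(): hands the job in, once; it reports no verdict.
Trained networks look in the newest picture that a camera, given by its name, has taken for a name from the list of things; names that differ only in an ending like _2 or _b are one class to them, and where a whole thing is asked for, a point or a joint stands for the part that bears it (a point fixed in the world has none). Each returns a list of dicts, best first, with "p" (0 to 1); they miss things now and then, are a little off and sometimes report something else, mostly with a low value. They report only what shows in the picture. A call takes as long as a camera call.
- cut_out(camera, name): "pixels" (480x640 bool, what is visible of it) and "rect" ([centre column, centre row, width, height] in pixels, round what is visible of it).
- pinpoint(camera, name): "pixel" ([column, row] in pixels: a listed point, or the origin of a listed thing).
The state is a dict: "time": time; "joints": joint angles; "dq": joint speeds; "effort": joint torques, N m; "tool_pos": TCP position; "tool_rot": TCP orientation; "ft_force": force on the tool from outside, world axes, zero at the start; "moment": the same for the moment, N m; "grip_width": finger opening in mm.
Only numpy, scipy, OpenCV 4.12 (cv2) and the standard library are available. Lean on these libraries where they do the work, as an engineer would, in place of code of your own. Each camera call takes 0.05 s, during which the arm holds its last target.

### The job

Hang the white paint palette by its two holes on the two pegs of the drying rack, both pegs through, wells facing outwards, and pushed right back against the uprights. Its flat grip has to be changed for one on its edge: the sloping copy stand is a handy place to put it down and take it again. Leave the brush jar, the paint jar, the bottle and the glass ornament standing where they are.

Things in the scene. Friction and masses are not known exactly. Their poses are not given: they have to be found in the camera images.
- palette: The same loose palette as palette_center, same axes, origin at the centre of its underside. Hung: its +x up, its +z along the rack's -x, its +y along the rack's +y, so hole0 is on peg0, and its underside rests against the uprights' front faces. Mass 0.11 to 0.23 kg
- palette_center (a point): Centre of the white paint palette, a rigid plate 64 mm (x) by 180 mm (y) by 8 mm (z), loose, lying flat on the bench at the start, wells up. z points out of the well side, +x to the long edge with the two hanging holes (its top edge when hung). Wells and rims are shallow: both faces grip as flat
- palette_hole0 (a point): Mid-thickness centre of the hanging hole at the palette's +y end: a through hole of 13 mm diameter, 14 mm from the top (+x) edge, at (18, 70, 0) mm from the palette's centre. Same axes as the palette
- palette_hole1 (a point): The same at the palette's -y end, at (18, -70, 0) mm from the centre
- rack: Drying rack, fixed: grey drip tray 18 mm high (x -113 to 22, y +-108 mm), two wooden uprights 18 mm wide, 196 mm high at y = +-70 mm, a peg on each pointing to the front (-x). Between the uprights it is open above z = 60 mm, so a finger can pass behind a hanging palette; braces behind each upright. Origin on the bench; the uprights' front faces lie in x = 0; z up
- peg0_root (a point): Where the axis of the peg on the +y upright leaves its front face, at (0, 70, 165) mm of the rack. Round steel peg, 8 mm diameter, round end, 50 mm long, rising 8 degrees towards its end
- peg0_tip (a point): The outer end of that peg on its axis, at (-50, 70, 172) mm of the rack
- peg1_root (a point): The same for the peg on the -y upright, at (0, -70, 165) mm of the rack
- peg1_tip (a point): The outer end of that peg, at (-50, -70, 172) mm of the rack
- stand: Sloping copy stand, a small wooden table easel, fixed, empty. Base x -60 to 70, y +-75, 12 mm thick. Two rails 14 mm wide at y = +-55 mm slope at 45 degrees, low at its front (-x), each with a ledge at its foot 16 mm deep. The 96 mm between the rails is open, but for a 10 mm rod at x = 30, z = 30 mm, so fingers fit below and behind a palette leaning there. Origin on the bench, z up
- stand_ledge (a point): Middle of the corner line between rails and ledges, at (-30, 0, 55) mm of the stand, same axes. A palette leaning there, holes uppermost, has its lower back edge on this line, its +x along (0.707, 0, 0.707), its +z along (-0.707, 0, 0.707) of the stand; its upper edge is 64 mm up the slope, where the rails end at 72 mm; its ends overhang the rails
- brush_jar_center (a point): Grey jar of brushes, loose, bystander, standing in front of the rack: jar 72 mm across, 105 mm high, brush tips up to 215 mm above the bench and within 30 mm of its axis. The point is on its axis 55 mm up
- paint_jar_center (a point): Small glass paint jar with lid, loose, bystander, off the palette's holed long edge near its +y end: 48 mm across, 56 mm high; the point is on its axis half-way up
- bottle_center (a point): White bottle with a cap, loose, bystander, beyond the palette, between rack and stand: 60 mm across, 170 mm high; the point is on its axis half-way up
- ornament_center (a point): Glass ball ornament on a round wooden foot, loose, bystander, beside the stand on its -y side: 56 mm across, 83 mm high; the point is on its axis 42 mm up

How it is judged:
By the outcome, as a careful person would: the job done as asked, in the order asked, and still so for the second after the job is handed in, with the robot touching nothing.
It also fails if it takes over 72 s, if anything falls off the work surface, if the arm or the gripper's body presses on something with over 40 N, if the wrist force passes 120 N, or if a joint passes its speed limit or range.

## Working session

There is one attempt and no reset: what is moved stays moved. The work goes in short steps, Python scripts to look and compute and a tool call to move; the robot and the scene stay as the last step left them, time stands still between calls to the robot, and variables do not carry over. Pictures are saved under pics/ and viewed, and the job is handed in when it is done.

Besides the shell and the picture viewer there is one more tool, called after "Request:" in YAML: its name, and indented under it one key for each argument. step_arm: Moves the arm, as the interface text tells. Shifts and turns lie within -1 to 1; 1 stands for 40 cm of shift or 90 degrees of turn. Its arguments: {"type":"object","properties":{"rows":{"type":"array","items":{"type":"array"}},"squeeze":{"type":"number"}},"required":["rows"]}

```bash
mkdir -p pics; ls; python3 - <<'E'
from station import *
import cv2
for n in ("scene","top"):
    im=get_image(n); cv2.imwrite(f"pics/{n}0.png",im[:,:,::-1])
    c=calibration(n); print(n,c)
print(state())
E
```

```text
pics
scene {'camera_matrix': array([[615.04895973,   0.        , 310.60429457],
       [  0.        , 615.04895973, 243.61291648],
       [  0.        ,   0.        ,   1.        ]]), 'rvec': array([ 2.22332801,  1.46240415, -0.39968133]), 'tvec': array([-202.92100902, -384.43810233, 1579.27868094])}
top {'camera_matrix': array([[492.26395706,   0.        , 318.11908441],
       [  0.        , 492.26395706, 240.69952861],
       [  0.        ,   0.        ,   1.        ]]), 'rvec': array([ 2.20275507, -2.16574065,  0.04249461]), 'tvec': array([  -7.09129331,  559.45892294, 1167.53187022])}
{'time': 0.1, 'joints': array([ 1.04399243e+00,  5.33226995e-02,  1.61415672e+00,  2.90121848e-05,
        1.47603528e+00, -1.19008423e-01]), 'dq': array([ 0.0005169 , -0.00141793, -0.0017015 , -0.000452  ,  0.00057989,
        0.00019815]), 'effort': array([ 6.52177223e-04, -3.94899380e+01, -3.71363354e+01, -1.51260720e-04,
        3.90261586e-03,  1.85898051e-05]), 'tool_pos': array([247.58756975, 573.2742876 , 244.16617846]), 'tool_rot': array([[ 3.96588150e-01,  9.17996109e-01, -9.91318662e-04],
       [ 9.17994668e-01, -3.96589306e-01, -1.64692977e-03],
       [-1.90502150e-03, -2.56872415e-04, -9.99998152e-01]]), 'ft_force': array([ 0.0176121 ,  0.2832333 , -1.24124807]), 'moment': array([-0.03560397,  0.01141241,  0.00224167]), 'grip_width': 85.4633061858704}
```

View pics/scene0.png

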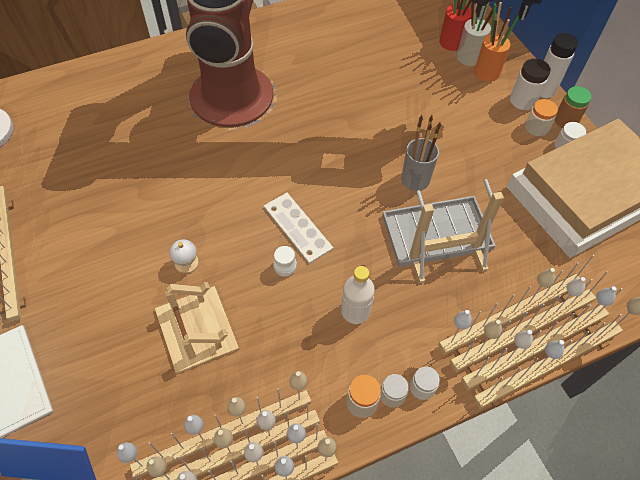

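View pics/top0.png

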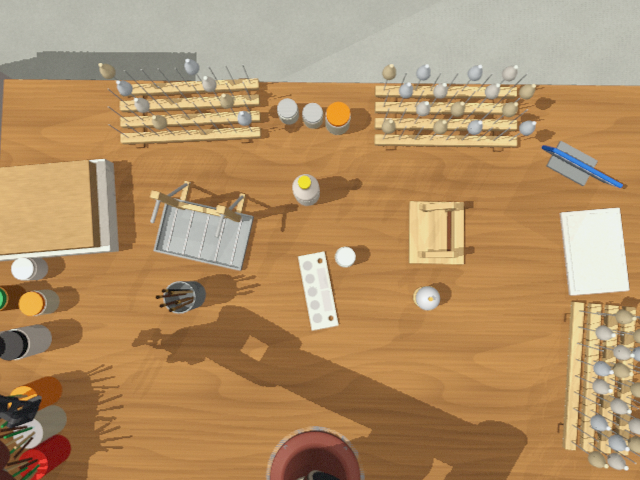

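```bash
python3 - <<'E'
from station import *
N=["palette_center","palette_hole0","palette_hole1","rack","peg0_root","peg0_tip","peg1_root","peg1_tip","stand","stand_ledge","brush_jar_center","paint_jar_center","bottle_center","ornament_center"]
import pickle
D={}
for c in ("scene","top"):
    for n in N:
        r=pinpoint(c,n); D[c,n]=r
        print(c,n,[(x["pixel"],round(float(x["p"]),2)) for x in r[:3]])
pickle.dump(D,open("pp.pkl","wb"))
print(state()["time"])
E
```

```text
scene palette_center [([298.1, 229.9], 0.56)]
scene palette_hole0 [([271.9, 209.7], 0.7), ([309.6, 252.5], 0.64), ([301.7, 230.0], 0.18)]
scene palette_hole1 [([271.9, 209.7], 0.7), ([309.6, 252.5], 0.64), ([301.7, 230.0], 0.18)]
scene rack [([444.8, 247.7], 0.69)]
scene peg0_root [([493.4, 202.0], 0.89)]
scene peg0_tip [([483.4, 175.6], 0.86)]
scene peg1_root [([423.1, 214.4], 0.95)]
scene peg1_tip [([415.8, 188.7], 0.58)]
scene stand [([199.0, 330.0], 0.95), ([297.9, 227.6], 0.63)]
scene stand_ledge [([208.5, 309.2], 0.94)]
scene brush_jar_center [([421.0, 162.3], 0.76)]
scene paint_jar_center [([283.4, 261.5], 0.64)]
scene bottle_center [([359.1, 290.2], 0.72)]
scene ornament_center [([184.8, 253.2], 0.79), ([308.7, 255.6], 0.56)]
top palette_center [([318.0, 288.4], 0.7)]
top palette_hole0 [([328.8, 317.6], 0.87), ([316.7, 258.7], 0.58)]
top palette_hole1 [([328.8, 317.6], 0.87), ([316.7, 258.7], 0.58)]
top rack [([208.2, 217.4], 0.84)]
top peg0_root [([158.4, 199.1], 0.73), ([432.8, 229.4], 0.56)]
top peg0_tip [([145.6, 223.8], 0.8), ([214.2, 238.8], 0.39)]
top peg1_root [([221.1, 212.0], 0.58)]
top peg1_tip [([216.3, 235.1], 0.56)]
top stand [([430.8, 230.5], 0.76)]
top stand_ledge [([424.0, 228.6], 0.59)]
top brush_jar_center [([187.4, 296.4], 0.9), ([148.3, 224.9], 0.32)]
top paint_jar_center [([343.1, 253.9], 0.63)]
top bottle_center [([304.6, 188.3], 0.76)]
top ornament_center [([430.8, 300.8], 0.81), ([303.8, 190.0], 0.48)]
1.5
```

```bash
cat > h.py <<'E'
import numpy as np, cv2, pickle
from station import *
from scipy.optimize import least_squares
from scipy.spatial.transform import Rotation as R
C={n:calibration(n) for n in("scene","top")}
def proj(c,P):
    k=C[c]; return cv2.projectPoints(np.atleast_2d(np.array(P,float)),k["rvec"],k["tvec"],k["camera_matrix"],None)[0][:,0]
def Rz(a): return R.from_euler("z",a).as_matrix()
def fit_yaw(obs,x0,z=0):
    # obs: list of (cam,local pt,pixel)
    def f(p):
        M=Rz(p[2]); t=np.array([p[0],p[1],z])
        return np.concatenate([proj(c,M@np.array(l,float)+t)[0]-px for c,l,px in obs])
    best=None
    for a in np.arange(8)*np.pi/4:
        s=least_squares(f,[x0[0],x0[1],a],loss="soft_l1",f_scale=2,x_scale=[100,100,1])
        if best is None or s.cost<best.cost: best=s
    return best.x,best.fun.reshape(-1,2)
def tri(obs):
    f=lambda p:np.concatenate([proj(c,p)[0]-px for c,px in obs])
    s=least_squares(f,[500,0,50]); return s.x,s.fun
E
python3 - <<'E'
from h import *
D=pickle.load(open("pp.pkl","rb"))
np.set_printoptions(precision=1,suppress=True)
g=lambda c,n,i=0:D[c,n][i]["pixel"]
L={"rack":(0,0,0),"peg0_root":(0,70,165),"peg0_tip":(-50,70,172),"peg1_root":(0,-70,165),"peg1_tip":(-50,-70,172)}
o=[(c,L[n],g(c,n)) for c in C for n in L]
x,r=fit_yaw(o,(600,250)); print("rack",x,np.degrees(x[2]));print(r.T)
L={"stand":(0,0,0),"stand_ledge":(-30,0,55)}
o=[(c,L[n],g(c,n)) for c in C for n in L]
x,r=fit_yaw(o,(600,-250)); print("stand",x,np.degrees(x[2]));print(r.T)
# holes: paint jar near +y end: scene (309,252) / top (316.7,258.7) nearest jar => hole0
o=[("scene",(0,0,0),g("scene","palette_center")),("top",(0,0,0),g("top","palette_center")),
("scene",(18,70,0),g("scene","palette_hole0",1)),("scene",(18,-70,0),g("scene","palette_hole0",0)),
("top",(18,70,0),g("top","palette_hole0",1)),("top",(18,-70,0),g("top","palette_hole0",0))]
x,r=fit_yaw(o,(450,0),z=4); print("pal",x,np.degrees(x[2]));print(r.T)
for n in["brush_jar_center","paint_jar_center","bottle_center","ornament_center"]:
    print(n,*tri([(c,g(c,n)) for c in C]))
E
```

```text
rack [617.9 271.8  -0.2] -10.041740030476117
[[-0.8  0.2  1.6  2.9  2.6  0.6 -0.4  6.4  1.4  0.6]
 [ 0.8 -3.   1.5 -1.8  1.4 -1.9  1.8 -0.1  1.3  1.2]]
stand [ 589.5 -276.    -1.4] -79.1743944004162
[[ 1.8  1.6  2.2  1.4]
 [-0.5  1.3  0.1  2.4]]
pal [442.9   0.5  -1.3] -77.19087904875433
[[ 0.5  0.2  1.1  2.2  2.8  2.6]
 [-3.1  0.8  0.4 -0.1  0.6 -1.3]]
brush_jar_center [424.7 305.2  59.4] [-1.7  0.2 -1.6 -0.7]
paint_jar_center [526.1 -63.5  27.9] [ 2.4 -0.   2.5  1. ]
bottle_center [673.7  32.9  88.2] [ 0.4 -0.   0.4  0.2]
ornament_center [ 424.3 -257.7   34.5] [-2.7 -0.2 -2.7 -1.1]
```

```bash
cat > ov.py <<'E'
from h import *
def seg(im,c,M,t,pts,col,s,off):
    p=proj(c,(M@np.array(pts,float).T).T+t)
    p=((p-off+0.5)*s-0.5)
    cv2.polylines(im,[np.round(p*8).astype(int).reshape(-1,1,2)],False,col,1,cv2.LINE_AA,3)
def box(x0,x1,y0,y1,z): return [(x0,y0,z),(x1,y0,z),(x1,y1,z),(x0,y1,z),(x0,y0,z)]
RACK=[box(-113,22,-108,108,18)]+[[(0,s*70,165),(-50,s*70,172)] for s in(1,-1)]+[[(0,s*70+d,18),(0,s*70+d,196)] for s in(1,-1) for d in(-9,9)]
STAND=[box(-60,70,-75,75,12),box(-60,70,-75,75,0)]+[[(-30,s*55+d,55),(-30+51,s*55+d,55+51)] for s in(1,-1) for d in(-7,7)]
PAL=[box(-32,32,-90,90,4),box(-32,32,-90,90,-4),[(18,69,4),(18,71,4)],[(18,-71,4),(18,-69,4)]]
def show(c,M,t,W,off,size,s,fn,im=None):
    if im is None: im=get_image(c)[:,:,::-1]
    x,y=off; w,h=size
    a=cv2.resize(im[y:y+h,x:x+w],None,fx=s,fy=s,interpolation=cv2.INTER_CUBIC).copy()
    b=a.copy()
    for g in W: seg(b,c,M,np.array(t),g,(0,0,255),s,np.array(off))
    return a,b
E
python3 - <<'E'
from ov import *
sc=cv2.imread("pics/scene0.png");tp=cv2.imread("pics/top0.png")
def two(n,M,t,W,o1,o2,size=(100,80),s=4):
    _,a=show("scene",M,t,W,o1,size,s,"",sc);_,b=show("top",M,t,W,o2,size,s,"",tp)
    cv2.imwrite(f"pics/{n}.png",np.hstack([a,b]))
two("rack_a",Rz(-.1753),(617.9,271.8,0),RACK,(375,170),(145,175),(130,115),3)
two("stand_a",Rz(np.radians(-79)),(589.5,-276,0),STAND,(145,275),(385,190))
two("pal_a",Rz(np.radians(-77.2)),(442.9,.5,4),PAL,(250,185),(270,250),(100,90))
E
```

```text
(no output)
```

View pics/rack_a.png

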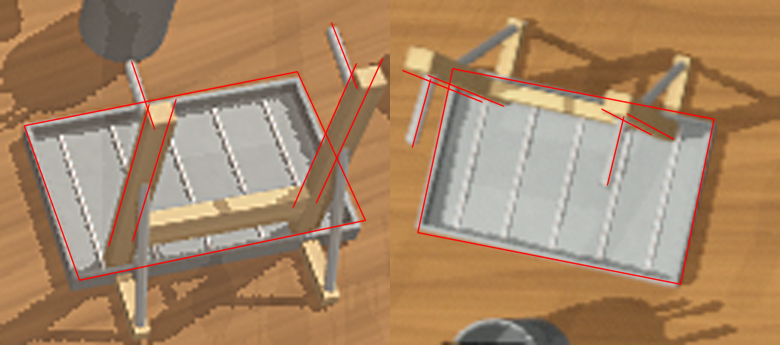

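View pics/stand_a.png

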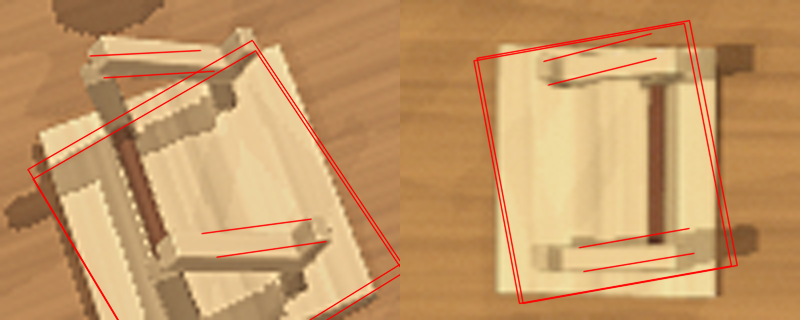

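View pics/pal_a.png

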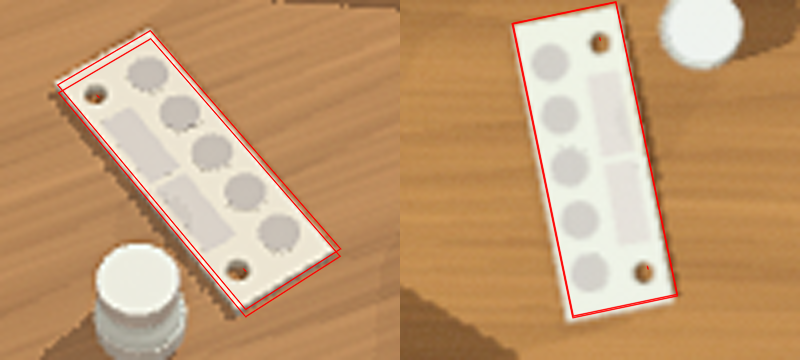

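```bash
python3 - <<'E'
import cv2,numpy as np
sc=cv2.imread("pics/scene0.png");tp=cv2.imread("pics/top0.png")
def z(im,o,sz,s,fn):
    x,y=o;w,h=sz
    a=cv2.resize(im[y:y+h,x:x+w],None,fx=s,fy=s,interpolation=cv2.INTER_CUBIC)
    for i in range(0,w,10):
        cv2.line(a,(i*s,0),(i*s,6),(0,0,255),1); cv2.putText(a,str(x+i),(i*s+1,16),0,.35,(0,0,255),1)
    for i in range(0,h,10):
        cv2.line(a,(0,i*s),(6,i*s),(0,0,255),1); cv2.putText(a,str(y+i),(8,i*s+4),0,.35,(0,0,255),1)
    cv2.imwrite(f"pics/{fn}.png",a)
z(sc,(378,172),(125,95),6,"z_rs")
z(tp,(148,178),(110,95),7,"z_rt")
z(sc,(145,275),(100,100),6,"z_ss")
z(tp,(395,190),(85,85),7,"z_st")
E
```

```text
(no output)
```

View pics/z_rs.png

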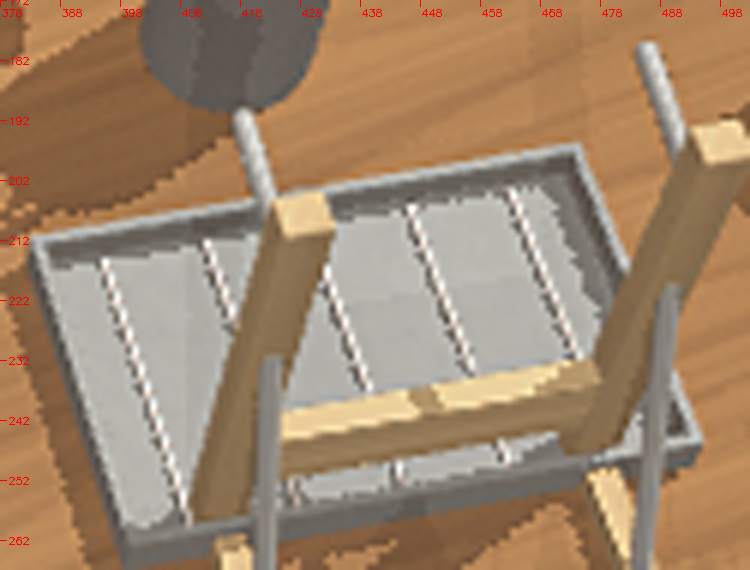

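View pics/z_rt.png

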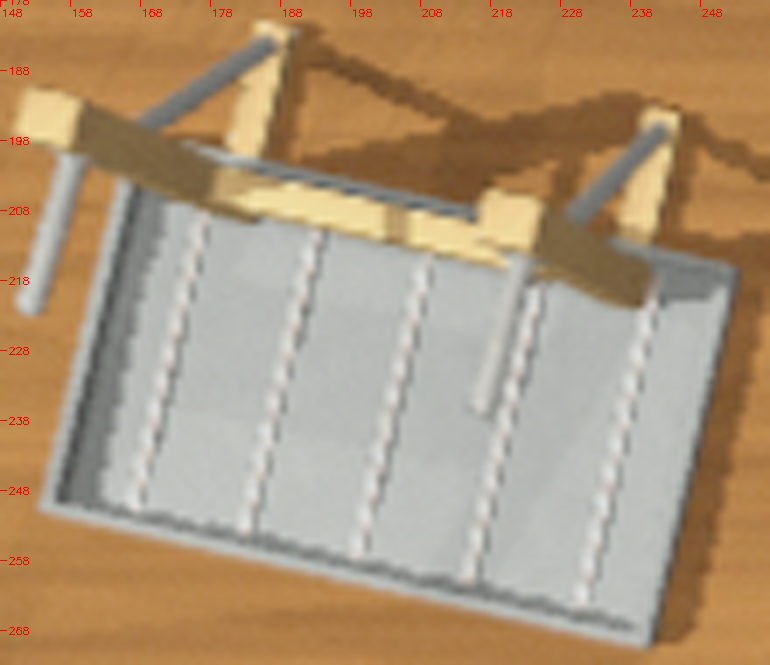

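View pics/z_ss.png

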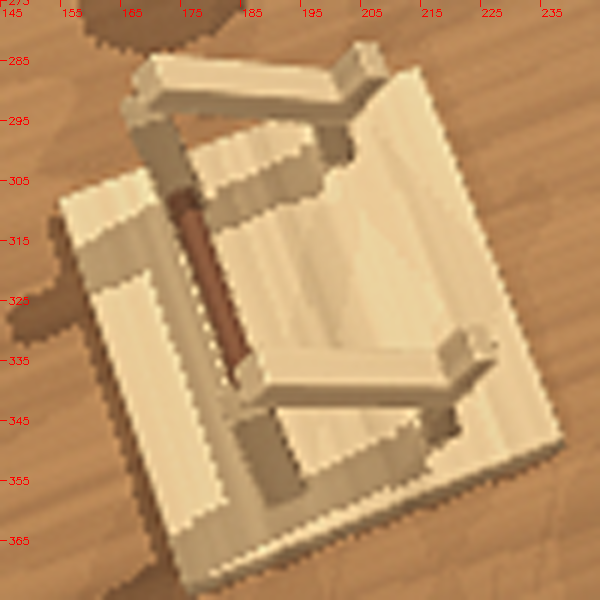

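View pics/z_st.png

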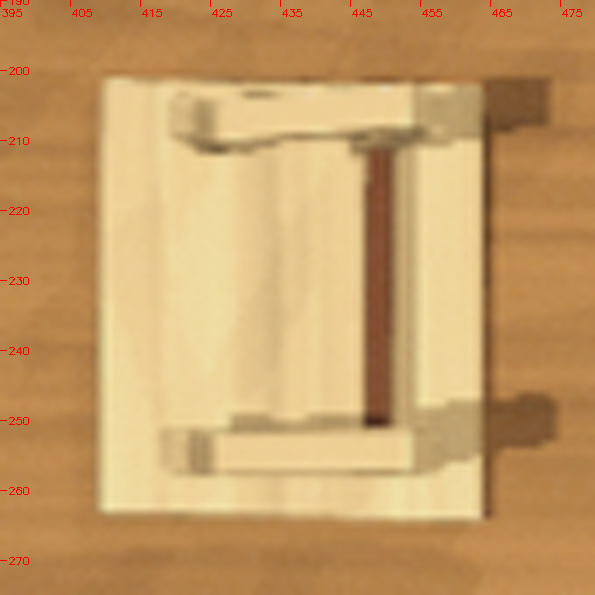

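```bash
cat > joint.py <<'E'
from h import *
np.set_printoptions(precision=2,suppress=True)
def mk(off,s,l): return [(p,(off[0]+u/s-.5+.5/s,off[1]+v/s-.5+.5/s)) for p,(u,v) in l]
q=50.9
rs=mk((378,172),6,[((-113,108,18),(577,147)),((-113,-108,18),(33,243)),((22,-108,18),(127,545)),((22,108,18),(700,440)),((0,-79,196),(273,203)),((0,-61,196),(325,192)),((0,61,196),(692,128)),((0,79,196),(740,118)),((-50,-70,172),(241,114)),((-50,70,172),(647,47))])
rt=mk((148,178),7,[((0,79,196),(15,140)),((0,61,196),(72,150)),((0,-61,196),(478,240)),((0,-79,196),(532,250)),((-50,70,172),(30,311)),((-50,-70,172),(482,411)),((-113,108,18),(40,508)),((-113,-108,18),(650,645)),((22,-108,18),(738,265))])
ss=mk((145,275),6,[((70,-75,12),(60,202)),((-60,-75,12),(417,67)),((-60,75,12),(563,440)),((70,75,12),(180,585)),((-30,48,55),(445,352)),((-30,62,55),(452,382)),((-30,-62,55),(333,70)),((-30,-48,55),(343,97)),((-30+q,48,55+q),(265,345)),((-30+q,62,55+q),(275,383)),((-30+q,-62,55+q),(150,57))])
st=mk((395,190),7,[((-60,75,12),(105,80)),((70,75,12),(485,83)),((70,-75,12),(485,518)),((-60,-75,12),(98,512)),((-30,-48,55),(213,432)),((-30,-62,55),(213,473)),((-30+q,-48,55+q),(413,432)),((-30+q,-62,55+q),(413,472))])
ps=mk((250,185),4,[((18,70,8),(237,270)),((18,-70,8),(95,94)),((32,90,8),(243,309)),((32,-90,8),(58,86)),((-32,-90,8),(150,30)),((-32,90,8),(338,249))])
pt=mk((270,250),4,[((18,70,8),(199,43)),((18,-70,8),(244,272)),((32,90,8),(216,3)),((32,-90,8),(276,296)),((-32,-90,8),(170,320)),((-32,90,8),(113,24))])
obs=[("scene",0,rs),("top",0,rt),("scene",1,ss),("top",1,st),("scene",2,ps),("top",2,pt)]
def pr(c,P,d):
    k=C[c]; r=(R.from_rotvec(d[:3])*R.from_rotvec(k["rvec"])).as_rotvec()
    return cv2.projectPoints(np.array(P,float),r,k["tvec"]+d[3:]*1000,k["camera_matrix"],None)[0][:,0]
def f(x,split=False):
    out=[]
    for c,i,l in obs:
        p=x[3*i:3*i+3]; M=Rz(p[2]); P=[M@np.array(a,float)+[p[0]*1000,p[1]*1000,0] for a,_ in l]
        d=x[9:15] if c=="scene" else x[15:21]
        out.append(((pr(c,P,d)-np.array([b for _,b in l]))/.7).ravel())
    if split: return out
    return np.concatenate(out+[x[9:12]/.002,x[12:15]/.002,x[15:18]/.002,x[18:21]/.002])
x0=np.zeros(21); x0[:9]=[.618,.272,-.175,.59,-.276,-1.57,.443,0,-1.347]
s=least_squares(f,x0,loss="soft_l1",x_scale="jac")
if __name__=="__main__":
    for i,n in enumerate(("rack","stand","pal")):
        p=s.x[3*i:3*i+3]; print(n,p[:2]*1000,np.degrees(p[2]))
    print("cam",s.x[9:]*1000)
    for (c,i,_),r in zip(obs,f(s.x,True)): print(c,i,(r*.7).reshape(-1,2).round(1).tolist())
    cov=np.linalg.inv(s.jac.T@s.jac); print("sig",np.sqrt(np.diag(cov))[:9]*1000)
    np.save("camd.npy",s.x[9:]); np.save("poses.npy",s.x[:9])
E
python3 joint.py
```

```text
rack [618.54 269.91] -11.575087930060624
stand [ 585.18 -277.6 ] -89.91327775351971
pal [441.32   0.49] -77.68962057528661
cam [ 0.49 -0.91  0.77 -0.53  1.2   1.26  0.29  0.11 -0.2  -0.62  0.11  0.26]
scene 0 [[0.5, -0.6], [-0.5, -0.7], [0.5, 0.7], [1.1, 0.6], [-0.3, -0.4], [0.1, -0.1], [-0.4, 0.0], [0.4, 0.2], [-0.0, 0.1], [-0.6, -0.2]]
top 0 [[-0.2, -0.8], [0.1, -0.3], [-0.5, -0.5], [0.3, -0.0], [0.3, 0.5], [0.3, 0.6], [0.1, 0.3], [-0.0, 0.3], [0.0, -0.2]]
scene 1 [[-0.4, -0.7], [0.4, -0.6], [0.8, -0.6], [1.3, 0.5], [-1.2, -0.4], [0.1, 0.8], [-0.4, -0.3], [0.1, 1.0], [-0.9, 0.2], [-0.2, 0.5], [0.8, -0.8]]
top 1 [[0.0, -0.3], [-0.2, 0.0], [-0.1, 0.2], [0.7, 0.2], [0.4, -0.1], [0.4, 0.1], [-0.4, -0.5], [-0.4, 0.1]]
scene 2 [[1.0, 0.1], [0.4, 0.4], [-0.4, 0.2], [-0.4, -0.5], [-0.2, 0.1], [-0.3, 0.2]]
top 2 [[0.1, -0.4], [0.3, -0.4], [-0.1, 0.3], [-0.3, 0.7], [-0.0, -0.0], [-0.3, 0.3]]
sig [1.72 1.92 4.81 1.71 1.83 5.82 1.71 1.75 6.43]
```

Request:
step_arm:
  rows:
    - [[0.0285,-0.084,0],[0,0,-0.094],1]
    - [[0.0285,-0.084,0],[0,0,-0.094],1]
    - [[0.0285,-0.084,0],[0,0,-0.094],1]
    - [[0.0285,-0.084,0],[0,0,-0.094],1]
    - [[0.0285,-0.084,0],[0,0,-0.094],1]
    - [[0.0285,-0.084,0],[0,0,-0.094],1]
    - [[0.0285,-0.084,0],[0,0,-0.094],1]
    - [[0.0285,-0.084,0],[0,0,-0.094],1]
    - [[0.0285,-0.084,0],[0,0,-0.094],1]
    - [[0.0285,-0.084,0],[0,0,-0.094],1]
    - [[0.0285,-0.084,0],[0,0,-0.094],1]
    - [[0.0285,-0.084,0],[0,0,-0.094],1]
  squeeze: 40

```text
time: 2.7
tool_pos: [384.9, 169.2, 245.6]
tool_rot: [[0.817, -0.577, 0.001], [-0.577, -0.817, 0.0], [0.001, -0.001, -1.0]]
ft_force: [1.5, -0.9, -0.9]
grip_width: 85.1
```

Request:
step_arm:
  rows:
    - [[0.0285,-0.084,0],[0,0,-0.094],1]
    - [[0.0285,-0.084,0],[0,0,-0.094],1]
    - [[0.0285,-0.084,0],[0,0,-0.094],1]
    - [[0.0285,-0.084,0],[0,0,-0.094],1]
    - [[0.0285,-0.084,0],[0,0,-0.094],1]
    - [[0,0,0],[0,0,0],1]
    - [[0,0,0],[0,0,0],1]
    - [[0,0,0],[0,0,0],1]

```text
time: 3.5
tool_pos: [441.4, 3.3, 245.3]
tool_rot: [[0.224, -0.975, -0.0], [-0.975, -0.224, 0.0], [-0.0, 0.0, -1.0]]
ft_force: [-0.7, 0.3, -0.5]
grip_width: 85.5
```

Request:
step_arm:
  rows:
    - [[0,-0.007,-0.09],[0,0,-0.007],1]
    - [[0,0,-0.09],[0,0,0],1]
    - [[0,0,-0.09],[0,0,0],1]
    - [[0,0,-0.09],[0,0,0],1]
    - [[0,0,-0.09],[0,0,0],1]
    - [[0,0,0],[0,0,0],1]
    - [[0,0,0],[0,0,0],1]

```text
time: 4.2
tool_pos: [441.4, 0.7, 65.5]
tool_rot: [[0.213, -0.977, -0.001], [-0.977, -0.213, 0.0], [-0.0, 0.001, -1.0]]
ft_force: [-0.8, -0.8, 0.8]
grip_width: 85.6
```

```bash
python3 - <<'E'
from station import *
import cv2,numpy as np
a=get_image("scene");b=get_image("top")
cv2.imwrite("pics/g1.png",np.hstack([cv2.resize(a[140:300,220:380],(400,400),interpolation=2),cv2.resize(b[200:360,240:400],(400,400),interpolation=2)])[:,:,::-1])
s=state();print(s["tool_pos"],s["tool_rot"],s["joints"],s["ft_force"])
E
```

```text
[ 4.43411909e+02 -3.65910853e-02  6.78107863e+01] [[ 2.12287320e-01 -9.77198681e-01  4.10276553e-03]
 [-9.77206149e-01 -2.12291624e-01 -6.38901123e-04]
 [ 1.49531609e-03 -3.87361710e-03 -9.99991380e-01]] [-1.68246975e-01 -2.15428054e-01  2.17782553e+00  6.19331723e-05
  1.17504334e+00  1.18860742e+00] [0.96240901 0.3684033  0.1137087 ]
```

View pics/g1.png

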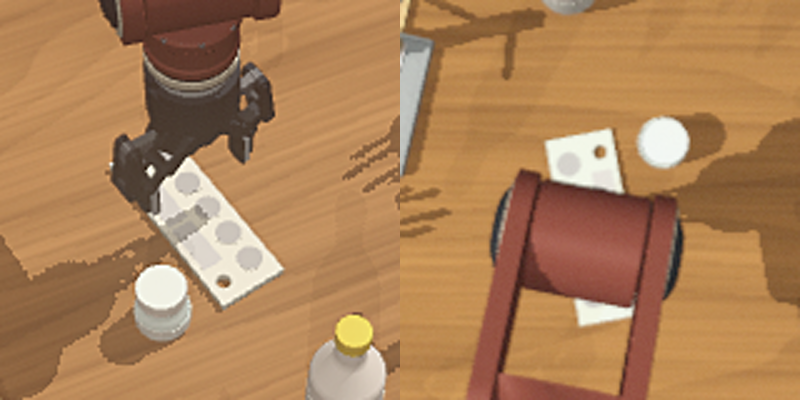

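```bash
python3 - <<'E'
from station import *
for i in range(4):
    get_image("top"); s=state();print(s["time"],s["tool_pos"].round(2),s["tool_rot"][:,2].round(4),s["joints"].round(4),s["dq"].round(3))
E
```

```text
4.35 [ 4.4362e+02 -2.1000e-01  6.8020e+01] [ 4.8e-03 -8.0e-04 -1.0e+00] [-1.6850e-01 -2.1570e-01  2.1776e+00  1.0000e-04  1.1748e+00  1.1886e+00] [-0.006 -0.002  0.001 -0.003 -0.003  0.001]
4.4 [ 4.4356e+02 -3.2000e-01  6.7930e+01] [ 4.7e-03 -7.0e-04 -1.0e+00] [-1.6880e-01 -2.1570e-01  2.1778e+00  1.0000e-04  1.1747e+00  1.1887e+00] [-0.006  0.004  0.004  0.001 -0.004  0.002]
4.45 [ 4.4332e+02 -3.9000e-01  6.7610e+01] [ 4.2e-03 -7.0e-04 -1.0e+00] [-0.169  -0.2154  2.1782 -0.      1.1746  1.1887] [-0.005  0.007  0.01  -0.001 -0.002  0.002]
4.5 [ 4.4305e+02 -4.0000e-01  6.7240e+01] [ 3.6e-03 -6.0e-04 -1.0e+00] [-0.1692 -0.2151  2.1786  0.      1.1744  1.1887] [-0.005  0.006  0.01   0.001 -0.003  0.002]
```

```bash
cat >> h.py <<'E'
try:
    camd=np.load("camd.npy")
    for i,c in enumerate(("scene","top")):
        d=camd[6*i:6*i+6]; C[c]["rvec"]=(R.from_rotvec(d[:3])*R.from_rotvec(np.ravel(C[c]["rvec"]))).as_rotvec(); C[c]["tvec"]=np.ravel(C[c]["tvec"])+d[3:]*1000
except Exception as e: print(e)
E
sed -i 's/^from h import \*/from h import */' joint.py
python3 - <<'E'
from h import *
a=get_image("scene"); s=state(); M=s["tool_rot"];t=s["tool_pos"]
x0,y0,w,h,k=250,180,90,75,8
im=cv2.resize(a[y0:y0+h,x0:x0+w],None,fx=k,fy=k,interpolation=2)[:,:,::-1].copy()
for z,col in((0,(0,255,255)),(7,(0,255,0)),(14,(0,0,255))):
  for sx in(-1,1):
    P=[M@np.array(p)+t for p in[(sx*43,-11,z),(sx*43,11,z)]]
    q=((proj("scene",P)-[x0,y0]+.5)*k).astype(int)
    cv2.line(im,tuple(map(int,q[0])),tuple(map(int,q[1])),col,1)
cv2.imwrite("pics/g2.png",im); print(t)
E
```

```text
[ 4.42686553e+02 -4.16408919e-01  6.67933341e+01]
```

View pics/g2.png

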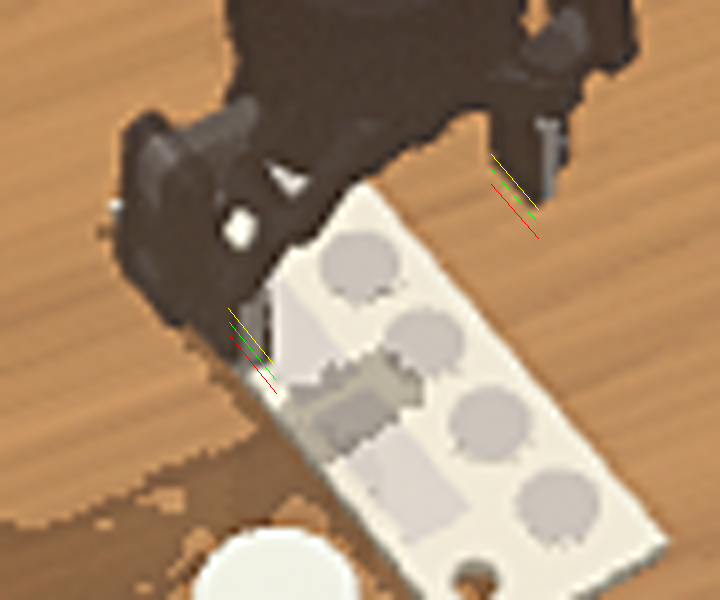

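Request:
step_arm:
  rows:
    - [[-0.002,0.001,-0.05],[0,0,0],0.88]
    - [[0,0,-0.05],[0,0,0],0.88]
    - [[0,0,-0.025],[0,0,0],0.88]
    - [[0,0,-0.01],[0,0,0],0.88]
    - [[0,0,0],[0,0,0],0.88]
    - [[0,0,0],[0,0,0],0.88]
    - [[0,0,0],[0,0,0],0.88]
    - [[0,0,0],[0,0,0],0.88]

```text
time: 5.35
tool_pos: [441.5, 0.0, 12.1]
tool_rot: [[0.211, -0.977, 0.001], [-0.977, -0.211, -0.0], [0.001, -0.001, -1.0]]
ft_force: [0.6, -0.9, -0.4]
grip_width: 75.4
```

```bash
python3 - <<'E'
from h import *
a=get_image("scene"); s=state(); M=s["tool_rot"];t=s["tool_pos"]
x0,y0,w,h,k=250,180,90,75,8
im=cv2.resize(a[y0:y0+h,x0:x0+w],None,fx=k,fy=k,interpolation=2)[:,:,::-1].copy()
cv2.imwrite("pics/g3.png",im); print(s)
E
```

```text
{'time': 5.4, 'joints': array([-1.68794714e-01, -1.13929664e-01,  2.20085516e+00,  1.87248550e-05,
        1.05348106e+00,  1.18929183e+00]), 'dq': array([-0.00041806,  0.00371366,  0.00331891,  0.00057655, -0.00142409,
       -0.00036105]), 'effort': array([-5.43761649e-03, -2.49378026e+01, -2.99623793e+01,  1.02444142e-05,
       -3.84533123e-03, -1.43793883e-07]), 'tool_pos': array([4.41345499e+02, 6.16625851e-02, 1.19059481e+01]), 'tool_rot': array([[ 2.11100087e-01, -9.77463748e-01,  1.17198069e-03],
       [-9.77464358e-01, -2.11100439e-01, -1.83215246e-04],
       [ 4.26491899e-04, -1.10689260e-03, -9.99999296e-01]]), 'ft_force': array([ 0.13453231,  0.23355699, -0.26747349]), 'moment': array([-0.04565159,  0.04166963, -0.00206681]), 'grip_width': 74.96599361217281}
```

View pics/g3.png

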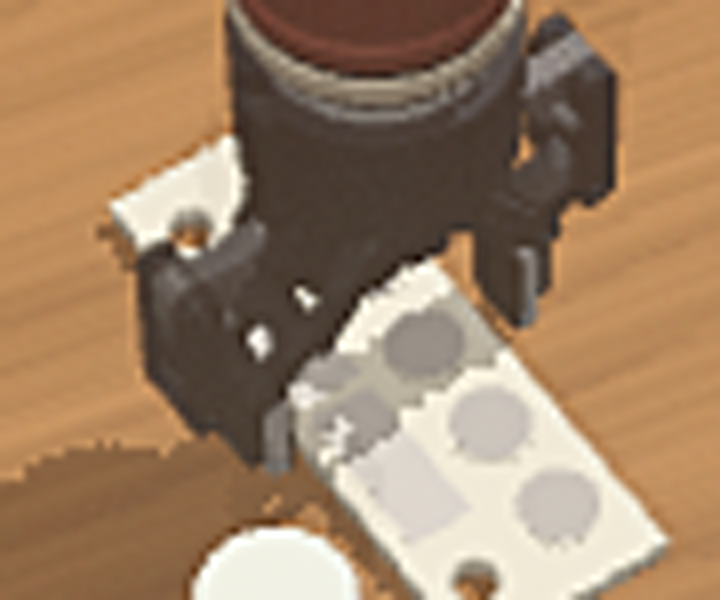

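Request:
step_arm:
  rows:
    - [[0,0,-0.006],[0,0,0],0.8]
    - [[0,0,0],[0,0,0],0.75]
    - [[0,0,0],[0,0,0],0.7]
    - [[0,0,0],[0,0,0],0.65]
    - [[0,0,0],[0,0,0],0.6]
    - [[0,0,0],[0,0,0],0.6]
  squeeze: 50

```text
time: 6.0
tool_pos: [441.1, 0.2, 9.3]
tool_rot: [[0.211, -0.977, 0.0], [-0.977, -0.211, 0.0], [-0.0, -0.0, -1.0]]
ft_force: [-1.2, 1.0, 5.6]
grip_width: 62.4
```

Request:
step_arm:
  rows:
    - [[0,0,0.02],[0,0,0],0.5]
    - [[0,0,0.04],[0,0,0],0.5]
    - [[0,0,0.08],[0,0,0],0.5]
    - [[0,0,0.1],[0,0,0],0.5]
    - [[0,0,0.1],[0,0,0],0.5]
    - [[0,0,0.06],[0,0,0],0.5]
    - [[0,0,0],[0,0,0],0.5]
  squeeze: 60

```text
time: 6.7
tool_pos: [443.2, -0.3, 173.3]
tool_rot: [[0.211, -0.977, 0.008], [-0.977, -0.211, -0.002], [0.003, -0.008, -1.0]]
ft_force: [0.5, -0.0, -1.8]
grip_width: 62.0
```

```bash
python3 - <<'E'
from h import *
a=get_image("scene"); s=state();b=get_image("top")
cv2.imwrite("pics/g4.png",np.hstack([a[100:300,150:450],b[150:350,180:480]])[:,:,::-1]); print(s["tool_pos"],s["ft_force"],s["grip_width"],s["joints"])
E
```

```text
[ 4.41684873e+02 -8.26439925e-02  1.70343798e+02] [-0.40213334  0.35315477 -1.51509933] 61.806594461985284 [-1.68858918e-01 -3.57165128e-01  2.10505462e+00 -2.02803405e-04
  1.38996371e+00  1.18927878e+00]
```

View pics/g4.png

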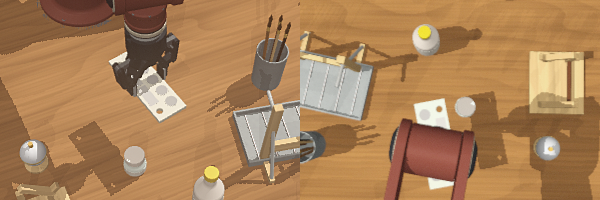

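Request:
step_arm:
  rows:
    - [[0.045,-0.066,0.01],[0,0,-0.067],0.5]
    - [[0.045,-0.066,0.01],[0,0,-0.067],0.5]
    - [[0.045,-0.066,0.01],[-0.0833,0,0],0.5]
    - [[0.045,-0.066,0.01],[-0.0833,0,0],0.5]
    - [[0.045,-0.066,0.01],[-0.0833,0,0],0.5]
    - [[0.045,-0.066,0.01],[-0.0833,0,0],0.5]
    - [[0.045,-0.066,0.01],[-0.0833,0,0],0.5]
    - [[0.045,-0.066,0.01],[-0.0833,0,0],0.5]
    - [[0,0,0],[0,0,0],0.5]
    - [[0,0,0],[0,0,0],0.5]
    - [[0,0,0],[0,0,0],0.5]

```text
time: 7.9
tool_pos: [583.9, -210.7, 199.3]
tool_rot: [[0.004, -1.0, -0.002], [-0.709, -0.001, -0.706], [0.706, 0.004, -0.709]]
ft_force: [-0.0, -0.0, -2.0]
grip_width: 62.0
```

```bash
python3 - <<'E'
from h import *
a=get_image("scene"); s=state();b=get_image("top")
cv2.imwrite("pics/g5.png",np.hstack([a[180:400,100:400],b[150:370,300:600]])[:,:,::-1]); print(s["tool_pos"],s["tool_rot"],s["ft_force"],s["grip_width"],s["joints"])
E
```

```text
[ 584.17087917 -210.80441769  200.21189774] [[ 2.78142031e-03 -9.99995867e-01 -7.27211914e-04]
 [-7.08148279e-01 -1.45620714e-03 -7.06062246e-01]
 [ 7.06058269e-01  2.47882973e-03 -7.08149403e-01]] [-0.04757796 -0.33840535 -1.29286686] 61.78298522170001 [-0.16714534  0.06457405  1.81276674 -0.82760873  1.23978249  1.67474476]
```

View pics/g5.png

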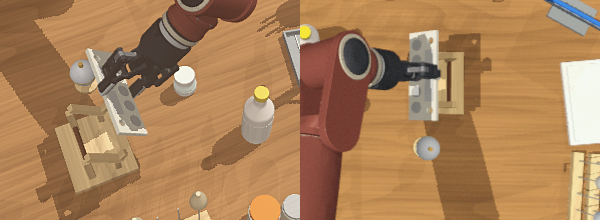

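Request:
step_arm:
  rows:
    - [[0.0025,-0.001,-0.045],[0,0,0],0.5]
    - [[0,0,-0.045],[0,0,0],0.5]
    - [[0,0,-0.045],[0,0,0],0.5]
    - [[0,0,0],[0,0,0],0.5]
    - [[0,0,0],[0,0,0],0.5]
    - [[0,0,0],[0,0,0],0.5]

```text
time: 8.6
tool_pos: [586.3, -211.6, 147.5]
tool_rot: [[0.002, -1.0, 0.001], [-0.707, -0.002, -0.707], [0.707, 0.001, -0.707]]
ft_force: [-0.1, -0.4, -0.3]
grip_width: 61.6
```

```bash
cat > look.py <<'E'
from ov import *
import sys
# usage: look(name, palette_in_tool(Rt,tt) , offs)
def look(fn,Rp,tp_,so,to,size=(100,80),k=4,off=(0,0,9.3),extra=True):
    a=get_image("scene");b=get_image("top"); s=state(); M=s["tool_rot"]@Rp; t=s["tool_pos"]+s["tool_rot"]@np.array(off,float)
    W=[box(-32,32,-90,90,8),box(-32,32,-90,90,0),[(18,69,8),(18,71,8)],[(18,-71,8),(18,-69,8)]]
    ps=np.load("poses.npy")
    out=[]
    for c,im,o in(("scene",a,so),("top",b,to)):
        _,x=show(c,M,t,W,o,size,k,"",im[:,:,::-1].copy())
        if extra:
            for i,V in((0,RACK),(1,STAND)):
                for g in V: seg(x,c,Rz(ps[3*i+2]),np.array([ps[3*i]*1e3,ps[3*i+1]*1e3,0]),g,(0,160,0),k,np.array(o))
        out.append(x)
    cv2.imwrite(f"pics/{fn}.png",np.hstack(out)); 
    print(s["time"],s["tool_pos"].round(1),s["tool_rot"].round(3).tolist(),s["ft_force"].round(1),round(s["grip_width"],1),s["joints"].round(2))
RA=np.diag([1,-1,-1.]) # tool x=pal x, z=-z
E
python3 -c "
from look import *
look('s1',RA,None,(150,250),(380,180),(100,100),4)"
```

```text
8.7 [ 586.6 -211.6  148. ] [[0.001, -1.0, 0.001], [-0.707, -0.002, -0.707], [0.707, -0.0, -0.707]] [ 0.5 -0.6 -1.8] 62.0 [-0.17  0.13  1.84 -0.86  1.18  1.75]
```

View pics/s1.png

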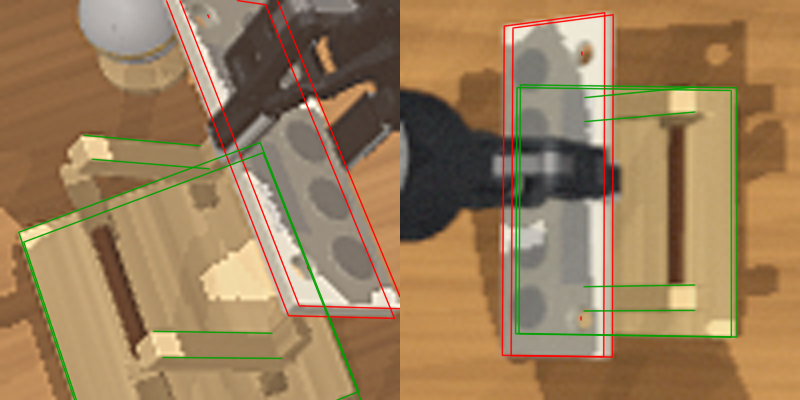

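Request:
step_arm:
  rows:
    - [[-0.001,-0.034,-0.034],[0,0,0],0.5]
    - [[0,-0.034,-0.034],[0,0,0],0.5]
    - [[0,-0.034,-0.034],[0,0,0],0.5]
    - [[0,-0.024,-0.024],[0,0,0],0.5]
    - [[0,0,0],[0,0,0],0.5]
    - [[0,0,0],[0,0,0],0.5]
    - [[0,0,0],[0,0,0],0.5]
    - [[0,0,0],[0,0,0],0.5]
    - [[0,0,0],[0,0,0],0.5]

```text
time: 9.6
tool_pos: [585.9, -261.6, 97.2]
tool_rot: [[0.002, -1.0, 0.001], [-0.707, -0.002, -0.707], [0.707, 0.001, -0.707]]
ft_force: [0.6, 0.0, -1.0]
grip_width: 61.8
```

```bash
python3 -c "
from look import *
look('s2',RA,None,(150,250),(380,180),(100,100),4)"
```

```text
9.7 [ 585.7 -261.6   96.9] [[0.002, -1.0, 0.001], [-0.707, -0.002, -0.707], [0.707, 0.001, -0.707]] [-0.4 -0.7 -2.1] 61.9 [-0.25  0.22  1.84 -0.9   1.06  1.77]
```

View pics/s2.png

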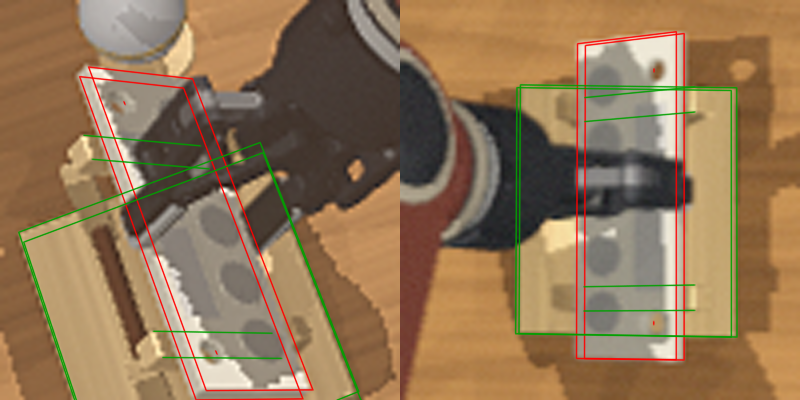

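Request:
step_arm:
  rows:
    - [[0,-0.0075,-0.0075],[0,0,0],0.5]
    - [[0,-0.0075,-0.0075],[0,0,0],0.5]
    - [[0,0,0],[0,0,0],0.5]
    - [[0,0.01,-0.01],[0,0,0],0.5]
    - [[0,0,0],[0,0,0],0.5]
    - [[0,0,0],[0,0,0],0.5]
    - [[0,0,0],[0,0,0],0.5]

```text
time: 10.4
tool_pos: [585.6, -263.8, 86.6]
tool_rot: [[0.002, -1.0, 0.0], [-0.707, -0.002, -0.707], [0.707, 0.001, -0.707]]
ft_force: [0.3, -0.5, -1.2]
grip_width: 62.3
```

```bash
python3 -c "
from look import *
look('s3',RA,None,(150,250),(380,180),(100,100),4)"
```

```text
10.5 [ 585.6 -263.9   86.7] [[0.002, -1.0, 0.0], [-0.707, -0.002, -0.707], [0.707, 0.001, -0.707]] [ 0.4 -0.8 -0.8] 62.1 [-0.26  0.23  1.84 -0.91  1.05  1.78]
```

View pics/s3.png

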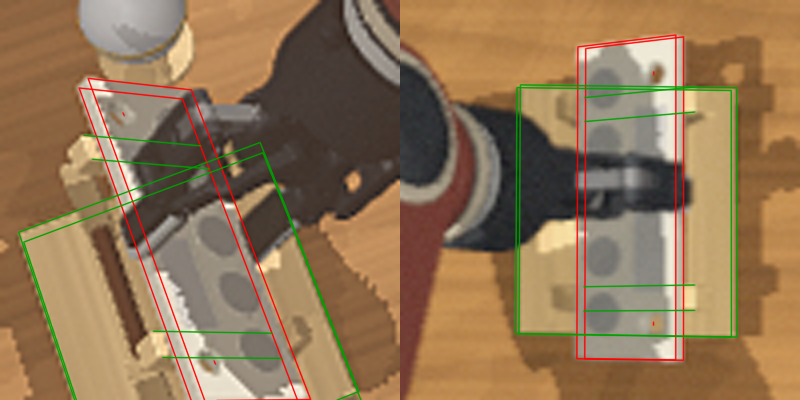

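Request:
step_arm:
  rows:
    - [[0,-0.003,-0.003],[0,0,0],0.5]
    - [[0,0,0],[0,0,0],0.5]
    - [[0,0,0],[0,0,0],0.5]

```text
time: 10.8
tool_pos: [585.8, -264.9, 85.9]
tool_rot: [[0.002, -1.0, 0.0], [-0.707, -0.002, -0.707], [0.707, 0.001, -0.707]]
ft_force: [-1.6, 5.0, 2.6]
grip_width: 61.8
```

Request:
step_arm:
  rows:
    - [[0,0.003,-0.003],[0,0,0],0.5]
    - [[0,0,0],[0,0,0],0.5]
    - [[0,0,0],[0,0,0],0.5]

```text
time: 11.1
tool_pos: [586.1, -264.2, 85.3]
tool_rot: [[0.001, -1.0, 0.001], [-0.706, -0.002, -0.708], [0.708, 0.0, -0.706]]
ft_force: [-0.6, 1.5, 5.1]
grip_width: 62.0
```

Request:
step_arm:
  rows:
    - [[0,0.0025,-0.0025],[0,0,0],0.5]
    - [[0,0,0],[0,0,0],0.5]
    - [[0,0,0],[0,0,0],0.5]

```text
time: 11.4
tool_pos: [586.3, -263.3, 84.4]
tool_rot: [[0.001, -1.0, 0.001], [-0.706, -0.002, -0.708], [0.708, -0.0, -0.706]]
ft_force: [-0.3, 1.1, 4.5]
grip_width: 62.0
```

Request:
step_arm:
  rows:
    - [[0,0.0035,-0.0035],[0,0,0],0.5]
    - [[0,0,0],[0,0,0],0.5]
    - [[0,0,0],[0,0,0],0.5]

```text
time: 11.7
tool_pos: [586.4, -263.2, 84.3]
tool_rot: [[0.002, -1.0, 0.001], [-0.704, -0.002, -0.71], [0.71, 0.001, -0.704]]
ft_force: [-1.5, -1.0, 8.1]
grip_width: 62.0
```

Request:
step_arm:
  rows:
    - [[0,-0.0015,0.0015],[0,0,0],0.8]
    - [[0,0,0],[0,0,0],0.9]
    - [[0,0,0],[0,0,0],0.95]
    - [[0,0,0],[0,0,0],0.95]
    - [[0,0.02,0.02],[0,0,0],0.95]
    - [[0,0.04,0.04],[0,0,0],0.95]
    - [[0,0.06,0.06],[0,0,0],0.95]
    - [[0,0.06,0.06],[0,0,0],0.95]
    - [[0,0.06,0.06],[0,0,0],0.95]
    - [[0,0,0],[0,0,0],0.95]

```text
time: 12.7
tool_pos: [588.2, -163.7, 183.4]
tool_rot: [[-0.001, -1.0, 0.008], [-0.707, -0.005, -0.707], [0.707, -0.006, -0.707]]
ft_force: [0.2, -0.5, 1.9]
grip_width: 81.0
```

```bash
cat > look2.py <<'E'
from ov import *
import sys
def lookw(fn,M,t,so,to,size=(100,100),k=4):
    a=get_image("scene");b=get_image("top"); s=state()
    W=[box(-32,32,-90,90,8),box(-32,32,-90,90,0),[(18,69,8),(18,71,8)],[(18,-71,8),(18,-69,8)]]
    out=[]
    for c,im,o in(("scene",a,so),("top",b,to)):
        p,x=show(c,M,t,W,o,size,k,"",im[:,:,::-1].copy()); out.append(x)
    cv2.imwrite(f"pics/{fn}.png",np.hstack(out))
    print(s["time"],s["tool_pos"].round(1),s["tool_rot"].round(3).tolist(),s["ft_force"].round(1),round(s["grip_width"],1),s["joints"].round(2))
q=.70711
ML=np.array([[0,1,0],[-q,0,q],[q,0,q]])
TL=np.array([586.4,-263.2,84.3])-9.3*ML[:,2]
E
python3 -c "
from look2 import *
print(TL);lookw('s4',ML,TL,(150,250),(380,180))"
```

```text
[ 586.4      -269.776123   77.723877]
12.8 [ 585.9 -165.4  179. ] [[0.002, -1.0, 0.002], [-0.707, -0.003, -0.707], [0.707, 0.0, -0.707]] [-1.  -0.1 -0.1] 81.1 [-0.09  0.09  1.82 -0.83  1.27  1.76]
```

View pics/s4.png

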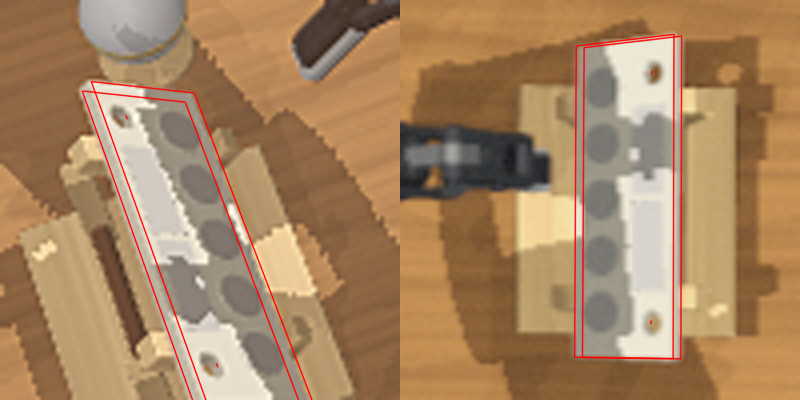

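Request:
step_arm:
  rows:
    - [[0,-0.02,0.08],[0.09,0,0],0.5]
    - [[0,-0.03,0.08],[0.09,0,0],0.5]
    - [[0,-0.04,0.06],[0.09,0,0],0.5]
    - [[0,-0.04,0.04],[0.09,0,0],0.5]
    - [[0,-0.04,0],[0.09,0,0],0.5]
    - [[0,-0.04,0],[0.09,0,0],0.5]
    - [[0,-0.05,0],[0.09,0,0],0.5]
    - [[0,-0.05,0],[0.09,0,0],0.5]
    - [[0,-0.05,0],[0.09,0,0],0.5]
    - [[0,-0.05,0],[0.09,0,0],0.5]
    - [[0,-0.02,0],[0.09,0,0],0.5]
    - [[0,0,0],[0,0,0],0.5]

```text
time: 14.0
tool_pos: [583.0, -341.8, 274.7]
tool_rot: [[-0.009, -1.0, -0.001], [-0.712, 0.005, 0.702], [-0.702, 0.007, -0.712]]
ft_force: [0.2, -1.0, -1.0]
grip_width: 42.7
```

```bash
python3 -c "
from look2 import *
lookw('s5',ML,TL,(100,150),(320,130),(200,250),2)"
```

```text
14.1 [ 584.5 -338.9  279.3] [[-0.002, -1.0, -0.001], [-0.716, 0.001, 0.698], [-0.698, 0.002, -0.716]] [0.6 0.4 0.1] 42.7 [-0.83  0.45  1.22  0.56  2.03  0.85]
```

View pics/s5.png

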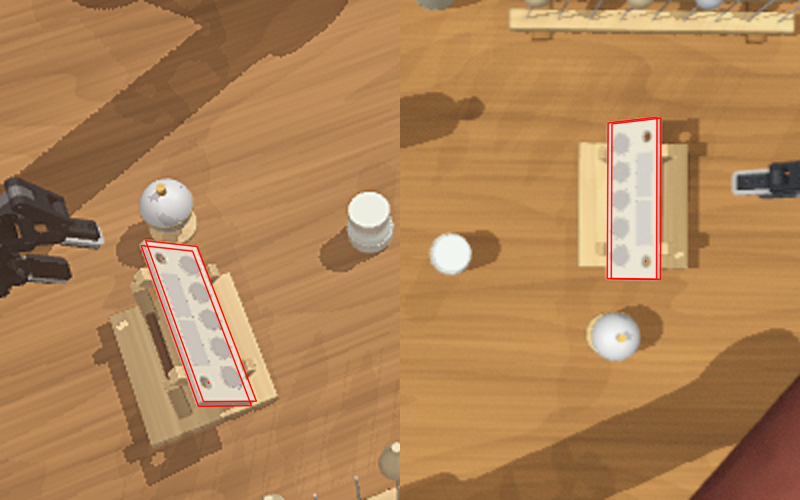

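Request:
step_arm:
  rows:
    - [[0.004,0.002,-0.08],[0.008,0,0],0.5]
    - [[0,0,-0.08],[0,0,0],0.5]
    - [[0,0,-0.08],[0,0,0],0.5]
    - [[0,0,-0.07],[0,0,0],0.5]
    - [[0,0,0],[0,0,0],0.5]
    - [[0,0,0],[0,0,0],0.5]
    - [[0,0,0],[0,0,0],0.5]
    - [[0,0,0],[0,0,0],0.5]

```text
time: 14.9
tool_pos: [588.0, -337.8, 161.2]
tool_rot: [[0.005, -1.0, 0.002], [-0.712, -0.002, 0.703], [-0.703, -0.005, -0.712]]
ft_force: [0.5, 0.8, 0.2]
grip_width: 42.8
```

```bash
python3 -c "
from look2 import *
lookw('s6',ML,TL,(80,200),(380,130),(130,150),3)"
```

```text
15.0 [ 587.6 -337.8  160.2] [[0.004, -1.0, 0.001], [-0.711, -0.002, 0.703], [-0.703, -0.004, -0.711]] [ 0.1 -0.5 -0.4] 42.7 [-0.82  0.55  1.29  0.53  1.88  0.76]
```

View pics/s6.png

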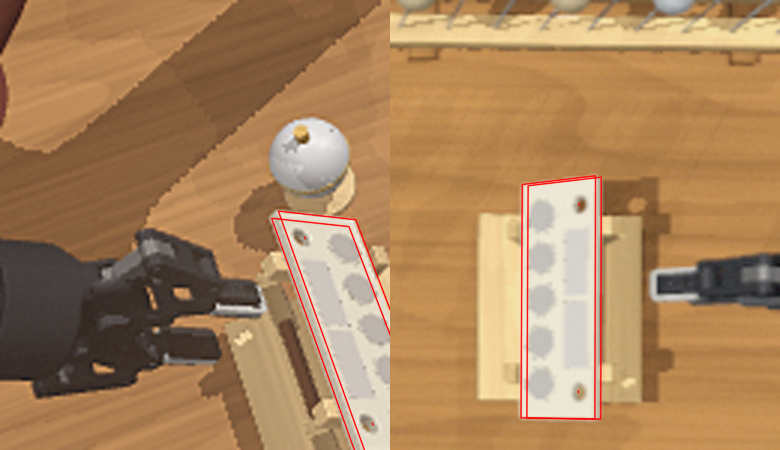

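Request:
step_arm:
  rows:
    - [[-0.003,-0.011,-0.011],[0.005,0,0],0.5]
    - [[0,0,0],[0,0,0],0.5]
    - [[0,0.05,-0.05],[0,0,0],0.5]
    - [[0,0.05,-0.05],[0,0,0],0.5]
    - [[0,0,0],[0,0,0],0.5]
    - [[0,0,0],[0,0,0],0.5]
    - [[0,0,0],[0,0,0],0.5]
    - [[0,0,0],[0,0,0],0.5]

```text
time: 15.8
tool_pos: [586.4, -303.1, 115.3]
tool_rot: [[0.003, -1.0, 0.002], [-0.705, -0.001, 0.709], [-0.709, -0.004, -0.705]]
ft_force: [0.0, -1.1, 0.7]
grip_width: 42.7
```

```bash
python3 -c "
from look2 import *
lookw('s7',ML,TL,(120,240),(400,160),(100,100),4)"
```

```text
15.9 [ 586.2 -302.8  114.9] [[0.003, -1.0, 0.002], [-0.705, -0.001, 0.71], [-0.71, -0.003, -0.705]] [-1.5 -0.3  0. ] 42.6 [-0.79  0.55  1.38  0.54  1.8   0.74]
```

View pics/s7.png

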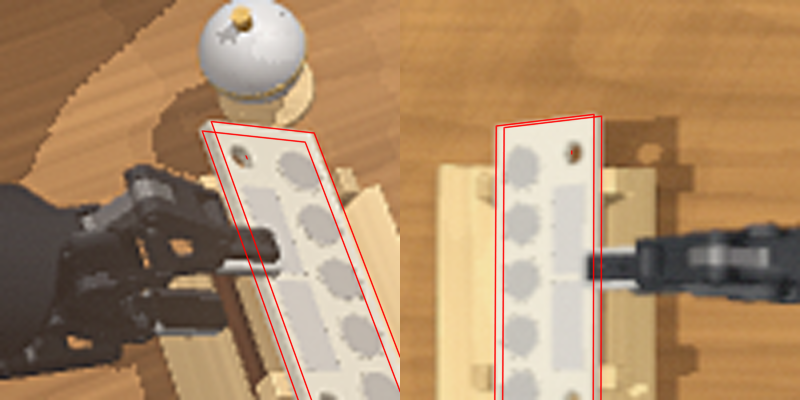

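Request:
step_arm:
  rows:
    - [[0,0.03,-0.028],[0,0,0],0.5]
    - [[0,0.024,-0.023],[0,0,0],0.5]
    - [[0,0,0],[0,0,0],0.4]
    - [[0,0,0],[0,0,0],0.3]
    - [[0,0,0],[0,0,0],0.25]
    - [[0,0,0],[0,0,0],0.25]
    - [[0,0,0],[0,0,0],0.25]

```text
time: 16.6
tool_pos: [586.0, -280.5, 93.9]
tool_rot: [[0.002, -1.0, 0.001], [-0.704, -0.001, 0.71], [-0.71, -0.002, -0.704]]
ft_force: [-0.7, 0.0, -0.2]
grip_width: 21.2
```

```bash
python3 -c "
from look2 import *
lookw('s8',ML,TL,(120,240),(400,160),(100,100),4)"
```

```text
16.7 [ 586.  -280.4   93.8] [[0.002, -1.0, 0.0], [-0.704, -0.001, 0.71], [-0.71, -0.002, -0.704]] [ 0.5  0.8 -0.2] 21.5 [-0.77  0.54  1.42  0.54  1.76  0.74]
```

View pics/s8.png

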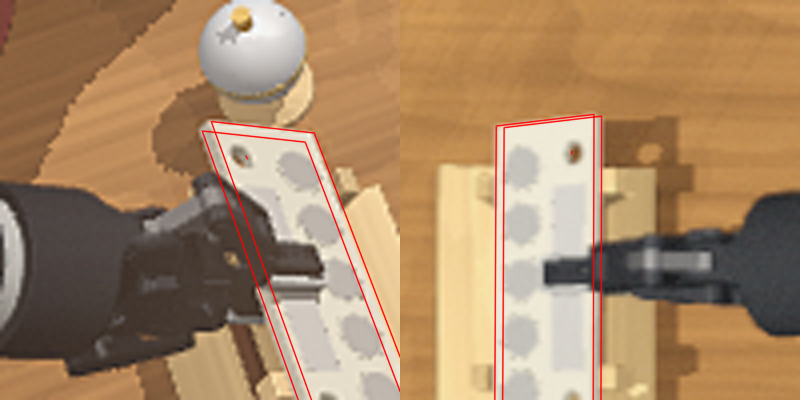

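Good, straddling without contact. Close.

Request:
step_arm:
  rows:
    - [[0,0,0],[0,0,0],0.18]
    - [[0,0,0],[0,0,0],0.14]
    - [[0,0,0],[0,0,0],0.1]
    - [[0,0,0],[0,0,0],0.05]
    - [[0,0,0],[0,0,0],0]
    - [[0,0,0],[0,0,0],0]
  squeeze: 70

```text
time: 17.3
tool_pos: [585.8, -280.1, 93.7]
tool_rot: [[0.002, -1.0, 0.0], [-0.704, -0.002, 0.711], [-0.711, -0.002, -0.704]]
ft_force: [-0.2, -0.9, 2.0]
grip_width: 6.8
```

Request:
step_arm:
  rows:
    - [[0,0,0.01],[0,0,0],0]
    - [[0,0,0.03],[0,0,0],0]
    - [[0,0,0.06],[0,0,0],0]
    - [[0,0,0.1],[0,0,0],0]
    - [[0,0,0.1],[0,0,0],0]
    - [[0,0,0.08],[-0.0839,0,0],0]
    - [[0,0.02,0.08],[-0.0839,0,0],0]
    - [[0,0.03,0.04],[-0.0839,0,0],0]
    - [[0,0.05,0.02],[-0.0839,0,0],0]
    - [[0,0.06,0],[-0.0839,0,0],0]
    - [[0,0.06,0],[-0.0839,0,0],0]
    - [[0,0,0],[0,0,0],0]

```text
time: 18.5
tool_pos: [586.2, -186.4, 305.4]
tool_rot: [[0.009, -1.0, 0.005], [-1.0, -0.009, -0.001], [0.001, -0.005, -1.0]]
ft_force: [-0.5, 0.3, -1.8]
grip_width: 6.7
```

```bash
cat >> look.py <<'E'
RB=np.array([[0,0,-1.],[0,-1,0],[-1,0,0]]) # cols: pal x=-tool z, pal y=-tool y, pal z=-tool x
E
python3 -c "
from look import *
look('t1',RB,None,(100,200),(340,150),(180,180),2,off=(4,0,20),extra=False)"
```

```text
18.6 [ 585.9 -190.5  303.9] [[0.004, -1.0, 0.002], [-1.0, -0.004, -0.0], [0.0, -0.002, -1.0]] [-0.4 -1.5 -2. ] 6.5 [-0.44  0.    1.57  0.    1.57  1.13]
```

View pics/t1.png

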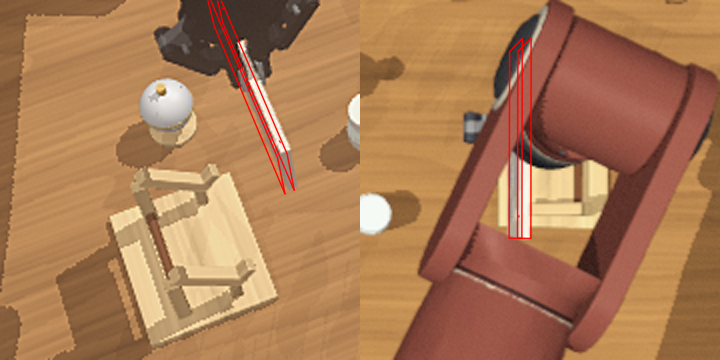

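Request:
step_arm:
  rows:
    - [[-0.013,0.06,0],[0,0,0.05],0]
    - [[-0.013,0.1,0],[0,0,0.075],0]
    - [[-0.013,0.11,0],[0,0,0.085],0]
    - [[-0.013,0.11,0],[0,0,0.085],0]
    - [[-0.013,0.11,0],[0,0,0.085],0]
    - [[-0.013,0.11,0],[0,0,0.085],0]
    - [[-0.013,0.11,0],[0,0,0.085],0]
    - [[-0.013,0.11,0],[0,0,0.085],0]
    - [[-0.013,0.11,0],[0,0,0.085],0]
    - [[-0.013,0.11,0],[0,0,0.085],0]
    - [[-0.009,0.1,0],[0,0,0.07],0]
    - [[0,0.055,0],[0,0,0],0]

```text
time: 19.8
tool_pos: [530.4, 287.5, 302.0]
tool_rot: [[0.982, -0.191, -0.001], [-0.191, -0.982, 0.001], [-0.001, -0.001, -1.0]]
ft_force: [-0.3, -0.4, -1.6]
grip_width: 6.7
```

Request:
step_arm:
  rows:
    - [[0,0,0],[0,0,0],0]
    - [[0,0,0],[0,0,0],0]
    - [[0,0,0],[0,0,0],0]
    - [[0,0,0],[0,0,0],0]
    - [[0,0,0],[0,0,0],0]

```text
time: 20.3
tool_pos: [530.6, 284.9, 301.7]
tool_rot: [[0.981, -0.195, 0.0], [-0.195, -0.981, 0.0], [0.0, -0.0, -1.0]]
ft_force: [-0.1, 0.2, -0.6]
grip_width: 6.6
```

```bash
python3 -c "
from look import *
look('t2',RB,None,(330,100),(110,150),(190,190),2,off=(4,-.6,18.6))"
```

```text
20.4 [530.4 285.3 301.6] [[0.981, -0.194, 0.0], [-0.194, -0.981, -0.0], [0.0, -0.0, -1.0]] [ 1.  -0.6 -1.7] 6.7 [ 0.37 -0.03  1.6  -0.    1.57  0.57]
```

View pics/t2.png

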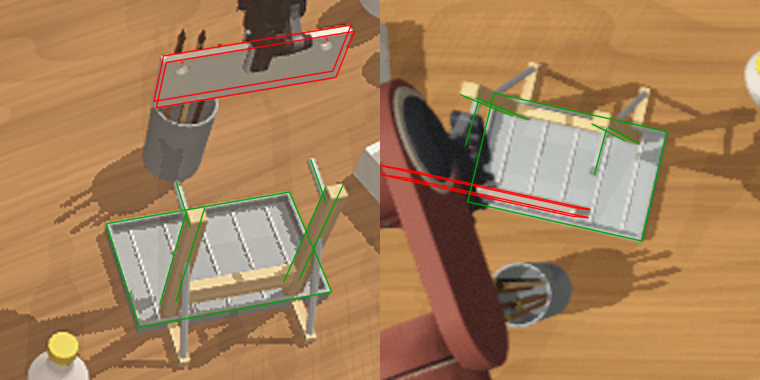

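Request:
step_arm:
  rows:
    - [[0.001,0.005,-0.06],[0,0,-0.004],0]
    - [[0,0,-0.08],[0,0,0],0]
    - [[0,0,-0.08],[0,0,0],0]
    - [[0,0,-0.06],[0,0,0],0]
    - [[0,0,-0.029],[0,0,0],0]
    - [[0,0,0],[0,0,0],0]
    - [[0,0,0],[0,0,0],0]
    - [[0,0,0],[0,0,0],0]
    - [[0,0,0],[0,0,0],0]
    - [[0,0,0],[0,0,0],0]

```text
time: 21.4
tool_pos: [531.2, 288.2, 179.2]
tool_rot: [[0.98, -0.199, 0.002], [-0.199, -0.98, 0.001], [0.002, -0.001, -1.0]]
ft_force: [-0.4, -0.6, -1.2]
grip_width: 6.8
```

```bash
python3 -c "
from look import *
look('t3',RB,None,(375,140),(110,160),(130,130),3,off=(4,-.6,18.6))"; python3 - <<'E'
import cv2
from station import *
a=get_image("scene");x,y,w,h=375,145,125,90
cv2.imwrite("pics/t3z.png",cv2.resize(a[y:y+h,x:x+w],None,fx=6,fy=6,interpolation=2)[:,:,::-1])
E
```

```text
21.5 [530.9 288.1 178.6] [[0.98, -0.199, 0.001], [-0.199, -0.98, 0.0], [0.001, -0.001, -1.0]] [ 0.8  0.  -1.4] 6.6 [ 0.37  0.05  1.73 -0.    1.36  0.57]
```

View pics/t3.png

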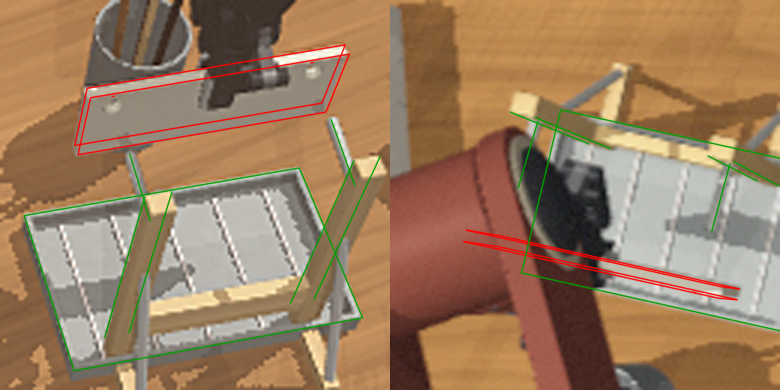

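View pics/t3z.png

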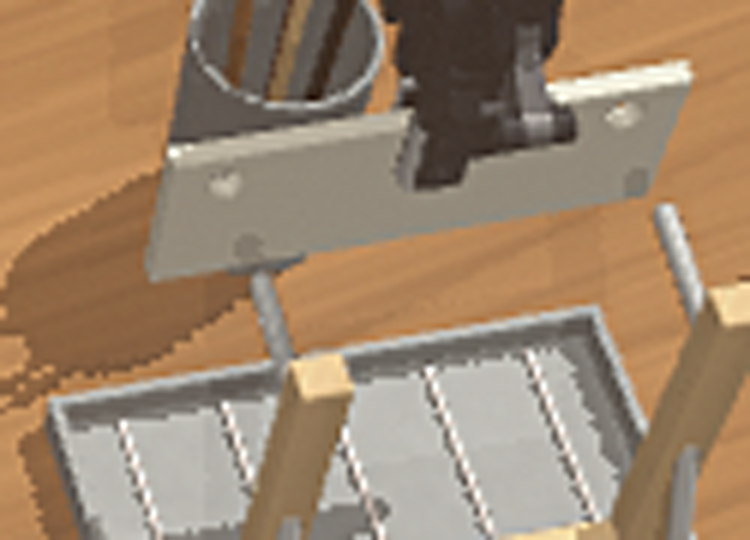

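```bash
python3 - <<'E'
from look import *
np.set_printoptions(precision=1,suppress=True)
s=state(); M=s["tool_rot"]@RB; t=s["tool_pos"]+s["tool_rot"]@np.array([4,-.6,18.6])
f=lambda P:proj("scene",(M@np.array(P,float).T).T+t)
print("holes back face",f([(18,70,0),(18,-70,0)]))
print("corners back top/bot",f([(32,90,0),(32,-90,0),(-32,90,0),(-32,-90,0)]),"well top",f([(32,90,8),(32,-90,8)]))
p=np.load("poses.npy");Q=Rz(p[2])
g=lambda P:proj("scene",(Q@np.array(P,float).T).T+[p[0]*1e3,p[1]*1e3,0])
print("tips",g([(-50,70,172),(-50,-70,172)]))
inv=lambda P:(Q.T@(P-np.array([p[0]*1e3,p[1]*1e3,0])))
print("holes in rack",inv(M@[18,70,4]+t),inv(M@[18,-70,4]+t))
E
```

```text
holes back face [[479.8 163.5]
 [413.3 174.8]]
corners back top/bot [[490.9 157.6]
 [404.6 172.1]
 [483.1 176.9]
 [400.4 191.1]] well top [[489.5 154.5]
 [403.5 169. ]]
tips [[484.8 179.2]
 [417.7 190.7]]
holes in rack [-89.7  70.7 177.8] [-89.5 -69.3 177.7]
```

```bash
python3 -c "
from look import *
a=get_image('top')[:,:,::-1].copy();s=state(); M=s['tool_rot']@RB; t=s['tool_pos']+s['tool_rot']@np.array([4,-.6,18.6])
p,x=show('top',M,t,PAL and [box(-32,32,-90,90,8),box(-32,32,-90,90,0)],(165,200),(80,70),8,'',a)
ps=np.load('poses.npy')
for g in RACK: seg(x,'top',Rz(ps[2]),np.array([ps[0]*1e3,ps[1]*1e3,0]),g,(0,160,0),8,np.array((165,200)))
cv2.imwrite('pics/t4.png',x)"
```

```text
(no output)
```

View pics/t4.png

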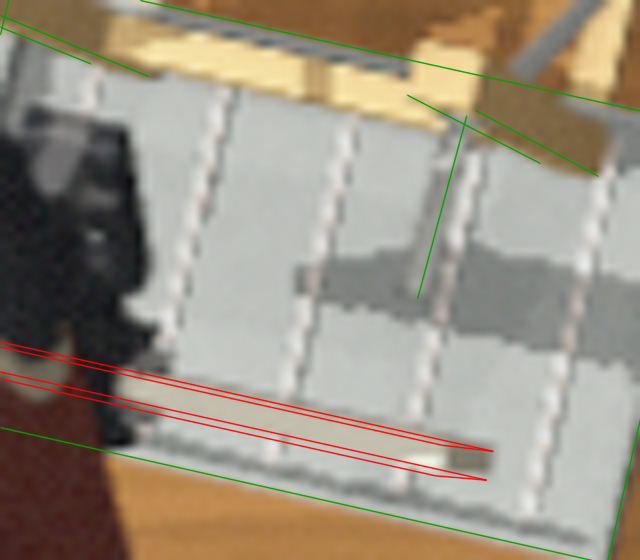

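Request:
step_arm:
  rows:
    - [[0.041,-0.0085,-0.006],[0,0,-0.001],0]
    - [[0.041,-0.0085,-0.006],[0,0,0],0]
    - [[0,0,0],[0,0,0],0]
    - [[0,0,0],[0,0,0],0]
    - [[0,0,0],[0,0,0],0]
    - [[0,0,0],[0,0,0],0]
    - [[0,0,0],[0,0,0],0]

```text
time: 22.3
tool_pos: [563.1, 281.3, 173.3]
tool_rot: [[0.98, -0.2, 0.0], [-0.2, -0.98, 0.0], [0.0, -0.0, -1.0]]
ft_force: [-0.5, 0.2, -1.2]
grip_width: 7.3
```

```bash
cat > t.py <<'E'
from look import *
import sys
np.set_printoptions(precision=1,suppress=True)
fn=sys.argv[1]
a=get_image("scene")[:,:,::-1].copy();b=get_image("top")[:,:,::-1].copy()
s=state(); M=s["tool_rot"]@RB; t=s["tool_pos"]+s["tool_rot"]@np.array([4,-.6,18.6])
p=np.load("poses.npy");Q=Rz(p[2]);o=np.array([p[0]*1e3,p[1]*1e3,0])
print(s["time"],s["tool_pos"],s["ft_force"],s["grip_width"]); print(s["tool_rot"].round(3).tolist())
print("holes in rack",Q.T@(M@[18,70,4]+t-o),Q.T@(M@[18,-70,4]+t-o))
x,y,w,h=390,150,110,70
cv2.imwrite(f"pics/{fn}s.png",cv2.resize(a[y:y+h,x:x+w],None,fx=7,fy=7,interpolation=2))
x,y,w,h=140,180,110,80
cv2.imwrite(f"pics/{fn}t.png",cv2.resize(b[y:y+h,x:x+w],None,fx=7,fy=7,interpolation=2))
E
python3 t.py t5
```

```text
22.4 [563.2 281.3 173.3] [ 0.8  0.1 -1.1] 6.717437559588254
[[0.98, -0.2, 0.0], [-0.2, -0.98, 0.0], [0.0, -0.0, -1.0]]
holes in rack [-56.5  70.6 172.7] [-56.5 -69.4 172.7]
```

View pics/t5s.png

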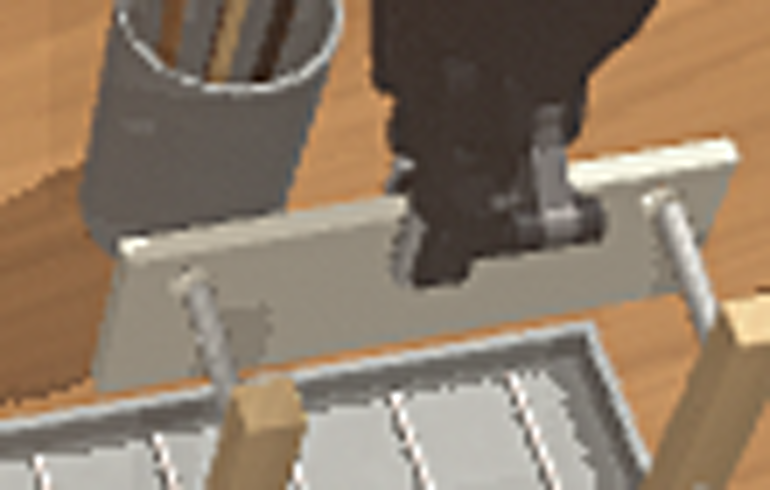

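View pics/t5t.png

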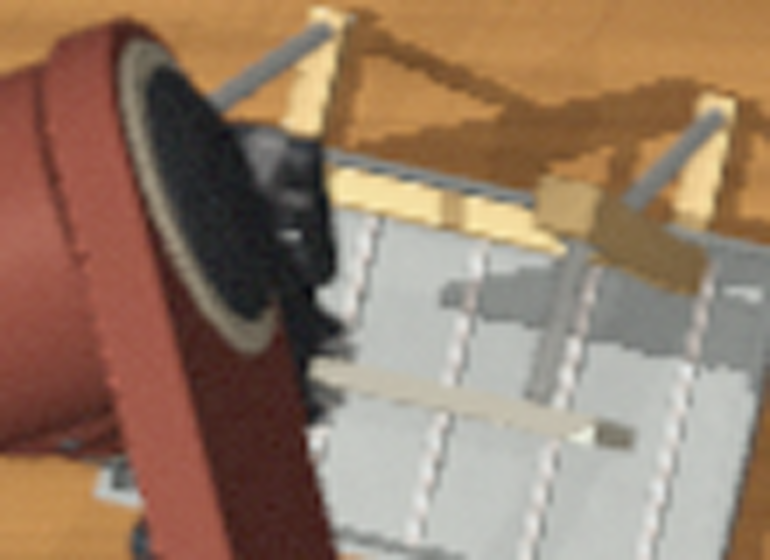

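Request:
step_arm:
  rows:
    - [[0.02,-0.0035,-0.003],[0,0,0],0]
    - [[0.02,-0.004,-0.003],[0,0,0],0]
    - [[0.02,-0.004,-0.003],[0,0,0],0]
    - [[0,0,0],[0,0,0],0]
    - [[0,0,0],[0,0,0],0]
    - [[0,0,0],[0,0,0],0]

```text
time: 23.0
tool_pos: [587.4, 276.5, 169.4]
tool_rot: [[0.98, -0.201, -0.0], [-0.201, -0.98, -0.0], [-0.0, 0.0, -1.0]]
ft_force: [0.5, -0.8, -1.6]
grip_width: 7.2
```

```bash
python3 t.py t6
```

```text
23.1 [587.3 276.6 169.5] [-0.3  0.1 -2.1] 6.714295298682772
[[0.98, -0.201, 0.0], [-0.201, -0.98, -0.0], [0.0, 0.0, -1.0]]
holes in rack [-32.   70.9 168.9] [-32.  -69.1 168.9]
```

View pics/t6s.png

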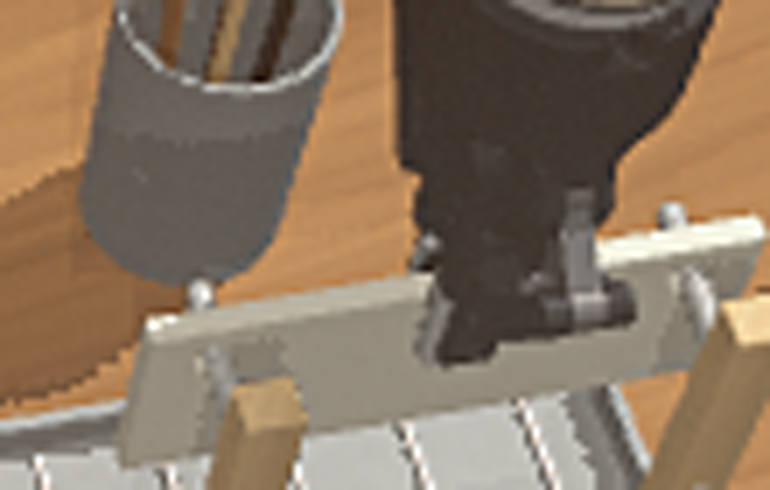

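View pics/t6t.png

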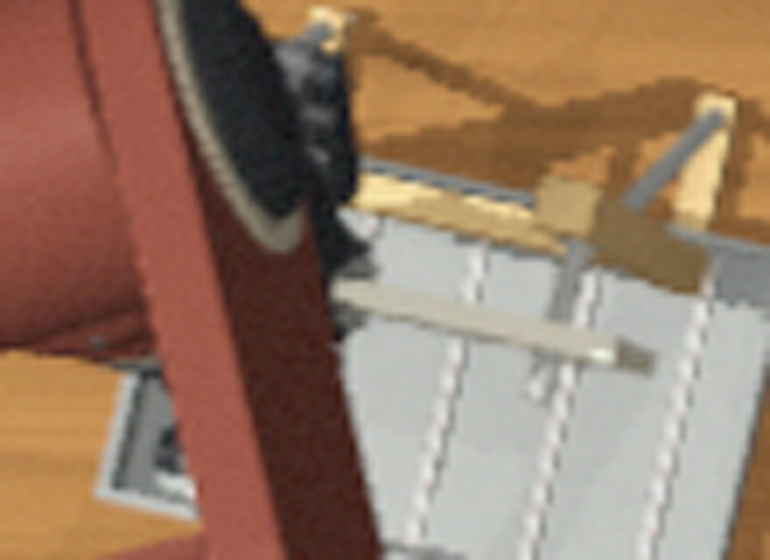

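Request:
step_arm:
  rows:
    - [[0.02,-0.004,-0.003],[0,0,0],0]
    - [[0.02,-0.004,-0.003],[0,0,0],0]
    - [[0.018,-0.004,-0.0025],[0,0,0],0]
    - [[0,0,0],[0,0,0],0]
    - [[0,0,0],[0,0,0],0]
    - [[0,0,0],[0,0,0],0]

```text
time: 23.7
tool_pos: [610.6, 271.7, 166.0]
tool_rot: [[0.98, -0.201, -0.0], [-0.201, -0.98, -0.0], [-0.0, 0.0, -1.0]]
ft_force: [0.0, -0.2, -0.9]
grip_width: 6.6
```

Request:
step_arm:
  rows:
    - [[0.005,-0.001,-0.001],[0,0,0],0]
    - [[0,0,0],[0,0,0],0]
    - [[0,0,0],[0,0,0],0]

```text
time: 24.0
tool_pos: [612.5, 271.4, 165.7]
tool_rot: [[0.98, -0.201, 0.0], [-0.201, -0.98, 0.0], [0.0, -0.0, -1.0]]
ft_force: [0.0, 0.3, -1.1]
grip_width: 6.9
```

Request:
step_arm:
  rows:
    - [[0.004,-0.001,-0.001],[0,0,0],0]
    - [[0,0,0],[0,0,0],0]
    - [[0,0,0],[0,0,0],0]

```text
time: 24.3
tool_pos: [612.6, 271.4, 165.6]
tool_rot: [[0.98, -0.2, -0.004], [-0.2, -0.98, 0.0], [-0.004, 0.0, -1.0]]
ft_force: [-8.0, 0.4, 3.2]
grip_width: 7.2
```

Request:
step_arm:
  rows:
    - [[0.004,-0.001,-0.001],[0,0,0],0]
    - [[0,0,0],[0,0,0],0]
    - [[0,0,0],[0,0,0],0]

```text
time: 24.6
tool_pos: [612.7, 271.4, 165.6]
tool_rot: [[0.98, -0.2, -0.008], [-0.2, -0.98, 0.0], [-0.008, 0.001, -1.0]]
ft_force: [-14.1, 0.3, 7.9]
grip_width: 6.5
```

```bash
python3 t.py t7
```

```text
24.7 [612.7 271.4 165.6] [-14.2   0.2   7. ] 6.931707133207865
[[0.98, -0.2, -0.008], [-0.2, -0.98, 0.0], [-0.008, 0.001, -1.0]]
holes in rack [ -6.1  70.9 164.9] [ -6.  -69.1 165.1]
```

View pics/t7s.png

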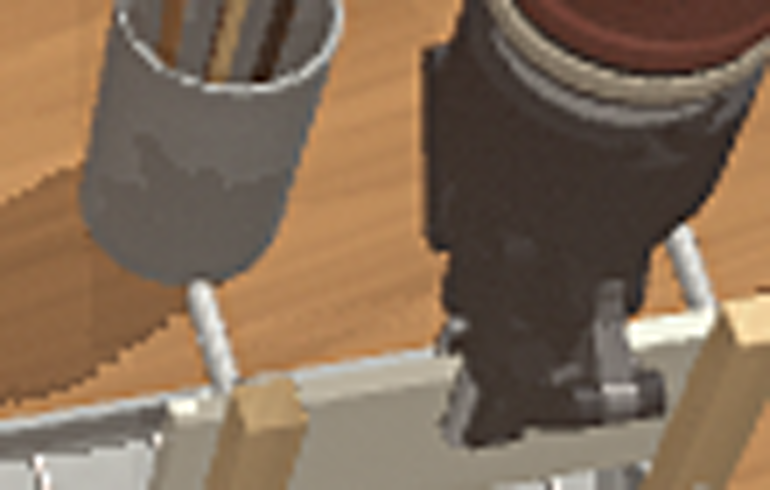

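View pics/t7t.png

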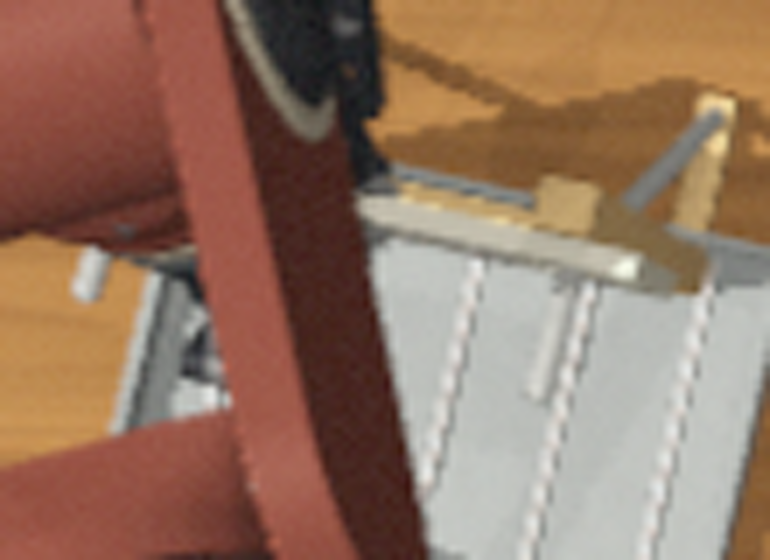

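Request:
step_arm:
  rows:
    - [[0,0,-0.004],[0,0,0],0]
    - [[0,0,0],[0,0,0],0]
    - [[0,0,0],[0,0,0],0]

```text
time: 25.0
tool_pos: [612.7, 271.7, 164.1]
tool_rot: [[0.98, -0.2, -0.008], [-0.2, -0.98, 0.001], [-0.008, 0.001, -1.0]]
ft_force: [-12.9, 0.9, 6.4]
grip_width: 7.0
```

Request:
step_arm:
  rows:
    - [[0,0,-0.003],[0,0,0],0]
    - [[0,0,0],[0,0,0],0]
    - [[0,0,0],[0,0,0],0]

```text
time: 25.3
tool_pos: [612.7, 271.7, 163.9]
tool_rot: [[0.98, -0.2, -0.008], [-0.2, -0.98, 0.001], [-0.008, 0.001, -1.0]]
ft_force: [-16.0, 1.4, 10.2]
grip_width: 7.1
```

Request:
step_arm:
  rows:
    - [[-0.002,0,0.003],[0,0,0],0.1]
    - [[0,0,0],[0,0,0],0.14]
    - [[0,0,0],[0,0,0],0.2]
    - [[0,0,0],[0,0,0],0.25]
    - [[0,0,0],[0,0,0],0.25]
    - [[0,0,0],[0,0,0],0.25]

```text
time: 25.9
tool_pos: [615.3, 270.3, 163.3]
tool_rot: [[0.98, -0.201, 0.001], [-0.201, -0.98, -0.0], [0.001, -0.0, -1.0]]
ft_force: [-0.2, 0.1, -0.3]
grip_width: 21.3
```

```bash
python3 t.py t8
```

```text
26.0 [615.2 270.4 163.3] [0.5 0.4 0. ] 21.313132796358428
[[0.98, -0.201, 0.0], [-0.201, -0.98, -0.0], [0.001, 0.0, -1.0]]
holes in rack [ -3.3  70.4 162.7] [ -3.3 -69.6 162.7]
```

View pics/t8s.png

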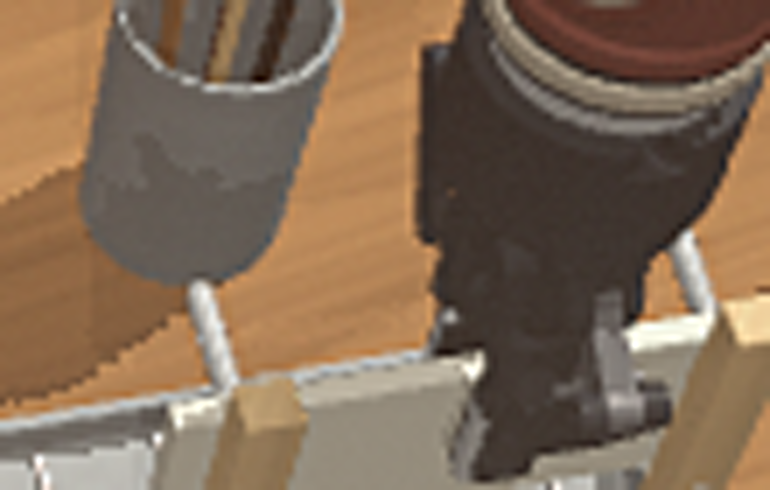

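View pics/t8t.png

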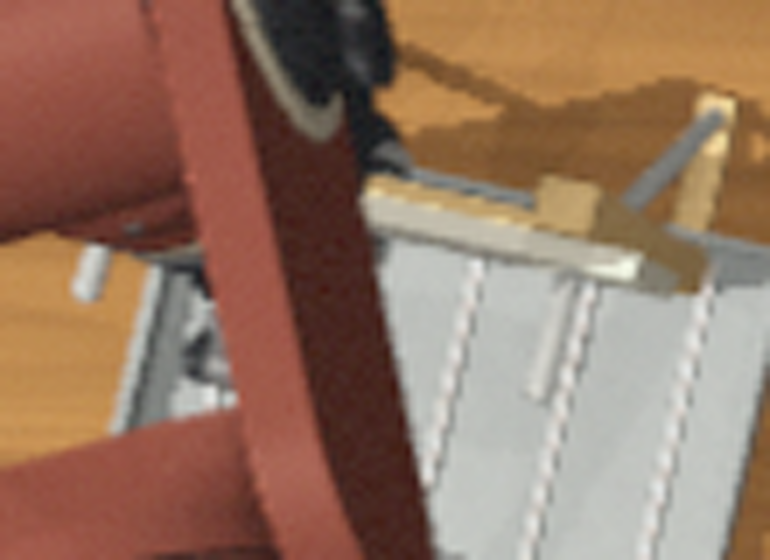

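Request:
step_arm:
  rows:
    - [[0,0,-0.015],[0,0,0],0.25]
    - [[0,0,-0.015],[0,0,0],0.25]
    - [[0.008,-0.0016,0],[0,0,0],0.25]
    - [[0.004,-0.0008,0],[0,0,0],0.25]
    - [[0,0,0],[0,0,0],0.25]
    - [[0,0,0],[0,0,0],0.25]
    - [[0,0,0],[0,0,0],0.25]

```text
time: 26.7
tool_pos: [619.0, 269.5, 150.5]
tool_rot: [[0.98, -0.201, -0.002], [-0.201, -0.98, -0.0], [-0.002, 0.001, -1.0]]
ft_force: [-3.6, 0.3, -2.7]
grip_width: 21.6
```

Request:
step_arm:
  rows:
    - [[0.005,-0.001,0],[0,0,0],0.25]
    - [[0,0,0],[0,0,0],0.25]
    - [[0,0,0],[0,0,0],0.25]

```text
time: 27.0
tool_pos: [619.0, 269.5, 150.4]
tool_rot: [[0.98, -0.2, -0.007], [-0.2, -0.98, -0.0], [-0.007, 0.002, -1.0]]
ft_force: [-11.2, 0.2, 0.0]
grip_width: 21.6
```

Request:
step_arm:
  rows:
    - [[-0.012,0.0025,0],[0,0,0],0.3]
    - [[-0.007,0.0013,0],[0,0,0],0.3]
    - [[0,0,0],[0,0,0],0.3]
    - [[0,0,0],[0,0,0],0.3]
    - [[0,0,0],[0,0,0],0.3]

```text
time: 27.5
tool_pos: [614.7, 270.7, 151.7]
tool_rot: [[0.98, -0.201, 0.001], [-0.201, -0.98, 0.0], [0.001, -0.0, -1.0]]
ft_force: [0.6, 0.1, 0.0]
grip_width: 25.5
```

Request:
step_arm:
  rows:
    - [[-0.004,0.001,0.02],[0,0,0],0.3]
    - [[0,0,0.04],[0,0,0],0.3]
    - [[0,0,0.07],[0,0,0],0.3]
    - [[0,0,0.1],[0,0,0],0.3]
    - [[0,0,0.1],[0,0,0],0.3]
    - [[-0.05,-0.1,0.05],[0,0,0],0.3]
    - [[-0.05,-0.11,0],[0,0,0],0.3]
    - [[-0.05,-0.11,0],[0,0,0],0.3]
    - [[-0.05,-0.11,0],[0,0,0],0.3]
    - [[-0.05,-0.11,0],[0,0,0],0.3]
    - [[-0.05,-0.11,0],[0,0,0],0.3]
    - [[0,0,0],[0,0,0],0.3]

```text
time: 28.7
tool_pos: [491.4, 7.1, 305.5]
tool_rot: [[0.978, -0.207, 0.003], [-0.207, -0.978, -0.002], [0.004, 0.001, -1.0]]
ft_force: [0.7, 0.5, -0.1]
grip_width: 25.9
```

```bash
python3 t.py t9; python3 - <<'E'
import cv2
from h import *
from ov import *
p=np.load("poses.npy")
a=get_image("scene")[:,:,::-1].copy();b=get_image("top")[:,:,::-1].copy()
cv2.imwrite("pics/t9full.png",np.hstack([a[100:400,150:550],b[100:400,100:500]]))
# overlay hung palette ideal
Q=Rz(p[2]);o=np.array([p[0]*1e3,p[1]*1e3,0])
M=Q@np.array([[0,0,-1.],[0,1,0],[1,0,0]])
W=[box(-32,32,-90,90,8),box(-32,32,-90,90,0)]
for gap,n in((0,"0"),(-2,"2")):
    t=Q@np.array([gap,0,163.1-18])+o
    _,x=show("scene",M,t,W,(385,170),(120,80),6,"",a); _,y=show("top",M,t,W,(140,180),(110,70),7,"",b)
    cv2.imwrite(f"pics/t10s{n}.png",x);cv2.imwrite(f"pics/t10t{n}.png",y)
E
```

```text
28.8 [492.7  10.2 305.2] [ 0.3 -1.3  0.3] 25.77701665118047
[[0.979, -0.203, 0.003], [-0.203, -0.979, -0.0], [0.003, -0.001, -1.0]]
holes in rack [ -71.  -209.   304.6] [ -71.3 -349.   304.5]
```

View pics/t9full.png

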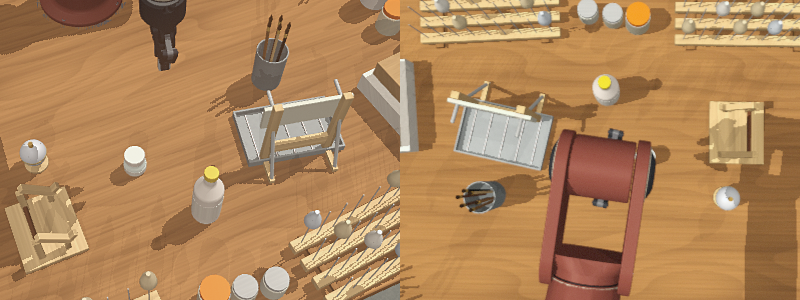

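View pics/t9s.png

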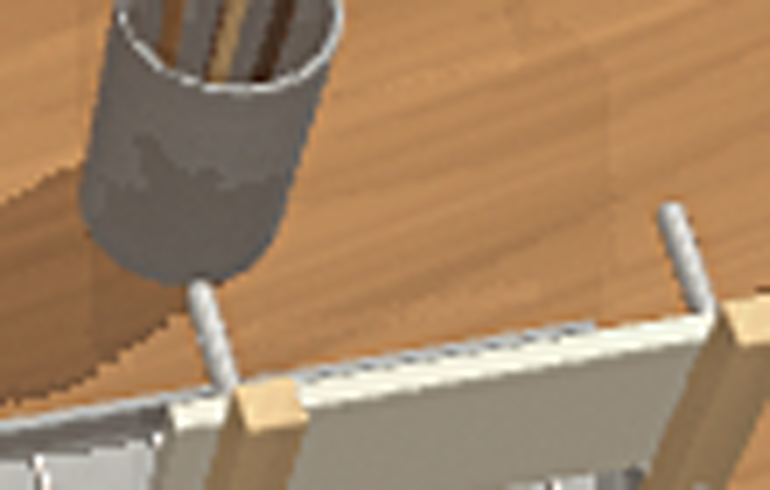

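View pics/t9t.png

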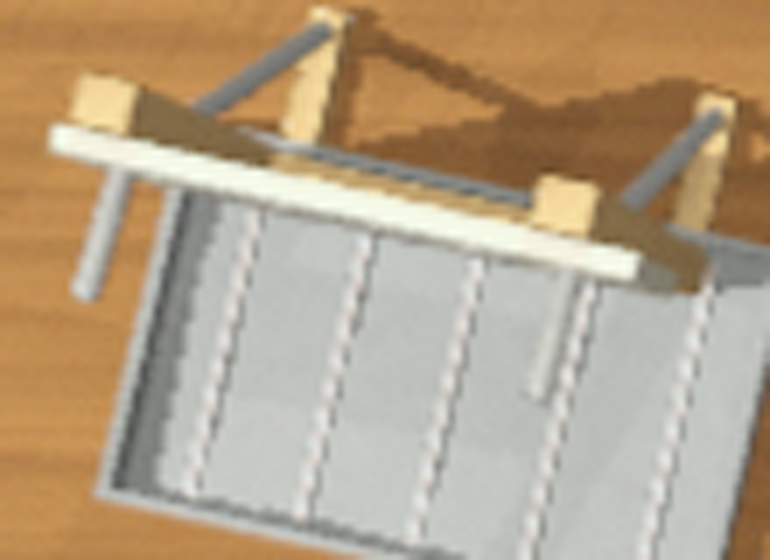

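View pics/t10s0.png

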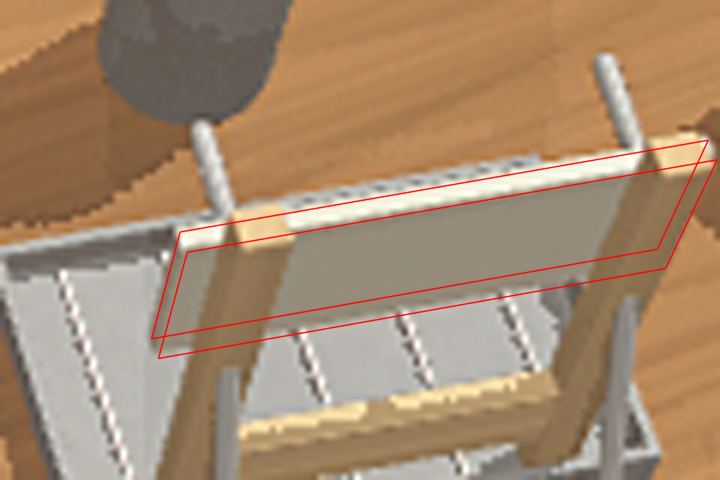

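View pics/t10t0.png

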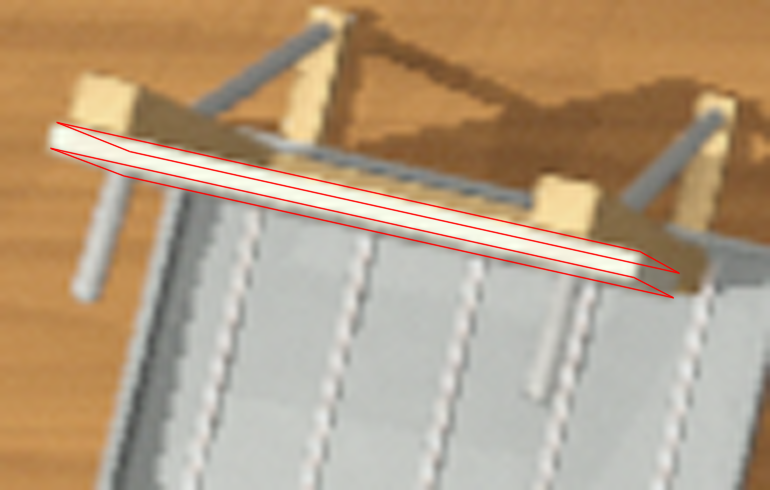

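```bash
python3 - <<'E'
from h import *
D=pickle.load(open("pp.pkl","rb"))
for c in C:
    im=get_image(c)
    for n in["brush_jar_center","paint_jar_center","bottle_center","ornament_center"]:
        r=pinpoint(c,n); print(c,n,[x["pixel"] for x in r[:1]],D[c,n][0]["pixel"])
    for n in["palette_center","palette_hole0"]:
        print(c,n,[(x["pixel"],round(x["p"],2)) for x in pinpoint(c,n)[:2]])
a=cv2.imread("pics/scene0.png");b=get_image("scene")[:,:,::-1]
for n,(u,v) in{"brush":(420,165),"paint":(284,260),"bottle":(358,295),"orn":(184,253)}.items():
    p=a[v-20:v+20,u-14:u+14].astype(np.float32);q=b[v-26:v+26,u-20:u+20].astype(np.float32)
    r=cv2.matchTemplate(q,p,cv2.TM_CCOEFF_NORMED);print(n,np.subtract(np.unravel_index(r.argmax(),r.shape),6),r.max())
E
```

```text
scene brush_jar_center [[422.3, 164.9]] [421.0, 162.3]
scene paint_jar_center [[184.3, 254.1]] [283.4, 261.5]
scene bottle_center [[359.3, 293.4]] [359.1, 290.2]
scene ornament_center [[184.5, 254.4]] [184.8, 253.2]
scene palette_center [([460.0, 213.8], 0.65), ([456.9, 213.1], 0.4)]
scene palette_hole0 [([422.3, 213.7], 0.83), ([493.6, 201.0], 0.58)]
top brush_jar_center [[185.8, 294.1]] [187.4, 296.4]
top paint_jar_center [] [343.1, 253.9]
top bottle_center [[304.9, 187.3]] [304.6, 188.3]
top ornament_center [[426.6, 300.8]] [430.8, 300.8]
top palette_center [([193.4, 208.3], 0.84), ([191.1, 208.0], 0.4)]
top palette_hole0 [([158.0, 201.1], 0.95), ([220.6, 215.4], 0.9)]
brush [0 0] 0.98395777
paint [0 0] 0.94692194
bottle [0 0] 0.98868203
orn [0 0] 0.92672014
```

```bash
python3 -c "
from station import *
print(close_job(), state()['time'])"
```

```text
the job is handed in; nothing more can be done
the job is handed in; nothing more can be done
```

The palette is hanging on the rack with both pegs through its holes and the wells facing outwards. I handed the job in at about 29 to 30 s of the 72 s allowed.

- **How it was done:** I gripped it flat across its long edges and set it leaning on the copy stand, holes uppermost. I then took it again by its top edge from behind the stand and slid it along both pegs until it met the uprights. After lowering it onto the pegs and opening the fingers, I pushed it back once more with the front finger.
- **Pegs and hanging:** Mid-insertion pictures showed both peg tips coming out in front. The hole height when it came to rest was within about 0.2 mm of what a hung palette should give. After I moved the arm away, the palette looked the same as when it was pressed back.
- **Against the uprights:** It met a firm stop at the same place twice, at 14–16 N while gripped and 11 N after release. That stop is about 2 mm short of where my camera-fitted rack position put it. I put this down to the fit, which is good to about 2 mm. No picture showed the contact itself clearly enough to measure a gap.
- **Sideways position:** The two cameras disagreed by 1–2 mm on where the palette sits along the rack. Both readings are roughly within the play of the holes.
- **Other objects:** Matching the scene picture against the first one showed no movement of the brush jar, paint jar, bottle or ornament. The detector did mistake the ornament for the paint jar in one camera and missed the jar in the other, so for the paint jar I relied on the picture match alone.

The last wrist force reading before handing in was about 1 N, with the gripper well clear of everything.

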